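# Load the support rod into the spring-plunger rod clamp

### The job

Draw the steel rod out of its parking sleeve, lay it down on the two-notch V rest and let go of it, then take it by its long plain end and slide its grooved end into the rod clamp, past the side spring plunger, until its collar is fully home against the clamp's face and the plunger has snapped into the groove; do not ram it. Then swing the clamp's hinged keeper plate fully down over the rod and let go. Leave the conical flask, the petri dish and the bottle where they stand.

Things in the scene. Friction and masses are not known exactly. Their poses are not given: they have to be found in the camera images.
- rod: Steel rod along x, 190 mm long, 16 mm diameter, about 0.25 kg. Origin on its axis, at the nose-side face of its collar (28 mm diameter, x = -6 to 0); +x points to the nose. Groove x = 35 to 49 mm (10 mm diameter at the bottom), 10 mm taper at the nose, plain tail on the -x side. It starts level in the sleeve, tail inside, collar at the sleeve's face; the rod may be rolled about its axis.
- rod_nose (a point): Tip of the tapered nose, on the axis at rod x = +80 mm (5 mm diameter here). On the nose side there is room for fingers only between collar and groove, centred on rod x = 19 mm.
- rod_tail (a point): End of the rod's plain tail, on its axis at rod x = -110 mm. The tail is gripped for sliding the rod in, about rod x = -50 mm.
- sleeve: Fixed aluminium parking sleeve: block 110 mm long (x), 40 mm wide, 73 mm high on a base plate 110 x 80 x 10 mm, with a square hole 19 mm wide through it along x. Origin at the centre of its underside on the worktop; x points out of the mouth.
- sleeve_mouth (a point): Centre of the sleeve's mouth, in its face at x = +55 mm, 55 mm above the worktop. To free the rod draw it at least 106 mm along the sleeve's +x.
- rest: Fixed aluminium V rest: base plate 175 x 60 x 10 mm with two upright 90-degree V notches, 8 mm thick, at x = -72.5 and +72.5 mm; x runs from notch to notch. Each notch is about 48 mm wide between its tops, which stand about 72 mm above the worktop. Origin at the centre of its underside.
- rest_axis (a point): Middle of the line on which the axis of a 16 mm rod lies when resting in both notches, 55 mm above the worktop. Best lay the rod so that its origin is 12.5 mm from this point on the nose side: then one notch bears on the rod at x = +60 mm and the other at x = -85 mm, both on plain 16 mm rod.
- clamp: Fixed aluminium rod clamp, base plate 105 x 110 x 10 mm. x is the way the rod slides in, y points to the plunger's side, z up; bore axis along x, 55 mm above the worktop. Front block x = 0 to 25 mm, 44 mm wide, top at 73 mm, bore 19 mm with 3 mm chamfer; window open on top x = 25 to 59 mm; rear block to x = 75 mm with a 25 mm hole. Origin on the worktop under the mouth.
- clamp_mouth (a point): Centre of the bore in the clamp's front face (clamp x = 0, axes as the clamp's). Home: the rod's origin is here, the collar's face lies on the front face and the nose shows 5 mm behind the rear block.
- plunger (a joint): Spring plunger in the window at clamp x = 42 mm, +y side, in m: 0 = free, its 12 mm round nose 3 mm from the bore's axis; grows as pushed back. Spring 4 N at 0, plus 0.8 N per mm. Reads 3.5 to 5 mm on the full rod, under 2 mm in the groove. Riding over it takes 5 to 20 N along the axis, from 38 mm deep on; the groove meets it when the collar is home.
- keeper (a joint): Hinged keeper plate, rad: 0 = flat on both blocks over the window, 1.57 = upright (starts about there). A stiff hinge (0.06 N m) holds it at any angle; it is shut by pushing it over and down. Hinge line along clamp x at clamp y = -25 mm, 73.5 mm above the worktop; plate from clamp x = 10 to 68 mm, 53 mm from hinge to free edge, 5 mm thick, on top of the hinge line when shut.
- keeper_lip (a point): Middle of the upper edge of the turned-up lip (14 mm high, 5 mm thick) along the keeper's free edge: 50.5 mm from the hinge line along the plate and 14 mm off it. Shut, it stands at clamp x = 39 mm, y = +25.5 mm, 87.5 mm above the worktop.
- erlenmeyer: Small conical glass flask, 49 mm wide, 71 mm high, bystander; origin at the centre of its underside.
- petri_dish: Flat round dish, 64 mm wide, 12 mm high, bystander; origin at the centre of its underside.
- bottle: Round capped bottle, 48 mm wide, 104 mm high, bystander; origin at the centre of its underside.
There are look-alikes about, which are no part of the job. Leave any blue look-alike of the rest alone.

How it is judged:
On the way, in this order (a step that is already met when the one before it is completed fails the run):
1. the rod lies level in the V rest, drawn out of the sleeve and let go (contact force between rod and rest above 0.5 N and contact force between the fingers and rod below 0.05 N and distance between rod and rest_axis below 0.04 m and angle between the x axis of rod and the x axis of rest, either way round below 0.1 rad), for 0.2 s.
2. the rod is home in the clamp, collar within 3 mm of the face, plunger in the groove, keeper not yet shut (distance between rod and clamp_mouth below 0.005 m and x of rod in the frame of clamp_mouth above -0.003 m and angle between the x axis of rod and the x axis of clamp, either way round below 0.12 rad and value of joint plunger below 0.0028 m and value of joint keeper above 0.2 rad), for 0.2 s.
At the end, for the whole second after the job is handed in: The rod is in the clamp nose first and at rest, its collar face within 3 mm of the clamp's front face (origin within 5 mm of the mouth's centre) and in line within 0.12 rad, the plunger in its groove (joint under 2.8 mm), and the keeper down (under 0.07 rad) (distance between rod and clamp_mouth below 0.005 m and x of rod in the frame of clamp_mouth above -0.003 m and angle between the x axis of rod and the x axis of clamp, either way round below 0.12 rad and value of joint plunger below 0.0028 m and value of joint keeper below 0.07 rad and linear speed of rod below 0.02 m/s); the robot touches nothing.
It fails at once if the rod is rammed into the clamp: more than 60 N between them (contact force between rod and clamp above 60 N).
It fails at once if the conical flask is moved by more than 20 mm (distance of erlenmeyer from where it was at the start of the episode above 0.02 m).
It fails at once if the petri dish is moved by more than 20 mm (distance of petri_dish from where it was at the start of the episode above 0.02 m).
It fails at once if the bottle is moved by more than 20 mm (distance of bottle from where it was at the start of the episode above 0.02 m).
It also fails if it takes over 72 s, if anything falls off the work surface, if the arm or the gripper's body presses on something with over 40 N, if the wrist force passes 120 N, or if a joint passes its speed limit or range.

### The arm

A 6-joint arm with a two-finger parallel gripper is mounted at the origin on a cart in front of the work surface, level with it; the furniture and walls round the work are solid. World frame = base frame: x ahead of the robot, y to its left, z up, the work surface at z = 0. Lengths are in m, angles in rad, forces in N, time in s.
With the tool pointing down it reaches from about 0.325 to 0.775 m from the base axis. Payload 5.5 kg.
Tool frame: the origin (TCP) lies midway between the tips of the shut fingers; the grasp point (between the pads) lies 19 mm behind it; z points along the fingers, y is the line along which they close (so a half turn about z gives the same grasp; the last joint's range is limited). The gripper opens to 85 mm and grips with 20 to 120 N. Pads are 22 mm wide; open, the fingers measure 114 mm over their backs; the gripper's body (76 mm by 85 mm) begins 54 mm behind the grasp point. The pads swing forward as they close: fully open they stand 13 mm farther back than shut.
Start: joints at [1.134, 0.091, 1.231, -0, 1.82, -0.057], TCP at [0.222, 0.557, 0.231] pointing down, gripper open.
Joint ranges: [-2.87, 2.87], [-0.86, 2.18], [0.17, 2.46], [-1.51, 4.65], [0.06, 2.69], [-2.65, 2.65]. Speed limits (rad/s): [2.57, 2.57, 3.01, 3.14, 3.14, 3.14].

### API

Orientations are given as [roll, pitch, yaw] about the fixed x, y, z axes, in that order (R = Rz(yaw) Ry(pitch) Rx(roll)).
In Python, from plant import bot, optics gives the robot as it stands. The module is installed in compiled form; this text tells all that it offers.
- The arm moves only by the tool drive_tool, never from a script. Its argument "series" is one flat list of numbers, 6 for each row, row after row: the shift along the tool's x, y, z in units of 0.4 m (1.0 is 0.4 m), then the turn, a rotation vector about the tool's x, y, z in units of 60 degrees (1.0 is 60 degrees). In form: [x, y, z, ax, ay, az, x, y, z, ax, ay, az, ...]. A call has 1 to 12 rows; each row shifts and turns the commanded pose from where the row before left it, along the tool's axes as they then stand; what a row does not reach is not made up. A row lasts 1/8 s, in which the tool goes at most 62.5 mm and 10.7 degrees, less where a joint would pass 70% of its speed; a pose out of reach is approached as far as the arm can. A call with a number of a shift or a turn outside -1 to 1 is refused whole. A call with a gripper value outside its range is refused whole. "gripper" is the opening, from 0 (shut) to 1 (fully open), set as the call begins (left out, the last holds). The fingers move at their own pace and stop on an object; "force" is the grip in N (left out, the last holds). Time passes only in rows, so rows that do not move let the fingers close. It gives the time, the measured TCP pose, the force, the opening and the grip force at its end, in the units of the state.
- bot.get_state(): the state, without advancing time (a new reading comes with each control period).
- optics.read_camera(name): name is "scene" or "top" or "wrist"; returns a dict with "img" (384x512x3 uint8, blue, green, red), "z_map" (384x512 float32, m along the optical axis (not along the pixel's ray), 0 where there is no reading), "fovy" (degrees; the focal length in pixels is half the picture's height over the tangent of half this angle, whatever the lens; pixels are square), "cx", "cy" (the principal point, pixels), "position" and "attitude" of the camera in the world; the wrist camera has in their place "hand_eye" (4x4, takes a point from camera to tool coordinates, whose origin is the TCP and whose axes are the flange's). Camera axes: x right, y down, z forward; pixel columns grow to the right and rows downward; lengths in m; the calibration is good to about 2 mm. A picture is of the moment at which its call begins: read the wrist's pose just before it.
- bot.sign_off(): hands the job in; it is judged then, once.
The state is a dict: "t": time; "joints": joint angles; "joint_velocities": joint speeds; "joint_torque": joint torques, N m; "tcp_pos": TCP position; "tcp_rot": TCP orientation; "wrist_force": force on the tool from outside, world axes, zero at the start; "torque": the same for the moment, N m; "finger_gap": opening from 0.0 (shut) to 1.0 (fully open); "grip_force": force on a finger pad.
Only numpy, scipy, OpenCV 4.12 (cv2) and the standard library are available. Lean on these libraries where they do the work, as an engineer would, in place of code of your own. Each camera call takes 0.05 s, during which the arm holds its last target. There are 200 camera calls.

## Working session

There is one attempt and no reset: what is moved stays moved. The work goes in short steps, Python scripts to look and compute and a tool call to move; the robot and the scene stay as the last step left them, time stands still between calls to the robot, and variables do not carry over. Pictures are saved under pics/ and viewed, at most 10 in all, crops included, and the job is handed in when it is done.

Besides the shell and the picture viewer there is one more tool, called after "Request:" as name(argument=value, ...) on one line, values as JSON. drive_tool: Moves the arm, as the interface text tells. Shifts and turns lie within -1 to 1; 1 stands for 0.4 m of shift or 60 degrees of turn. Its arguments: {"type":"object","properties":{"series":{"type":"array","items":{"type":"number"}},"gripper":{"type":"number"},"force":{"type":"number"}},"required":["series"]}

```bash
mkdir -p pics; cat > h.py <<'E'
import numpy as np, cv2
from scipy.spatial.transform import Rotation as R
from plant import bot, optics
def cam(n):
    s=bot.get_state() if n=="wrist" else None
    c=optics.read_camera(n); h,w=c["img"].shape[:2]
    f=h/2/np.tan(np.radians(c["fovy"])/2)
    if n=="wrist":
        T=np.eye(4);T[:3,:3]=R.from_euler("xyz",s["tcp_rot"]).as_matrix();T[:3,3]=s["tcp_pos"]
        T=T@np.array(c["hand_eye"])
    else:
        T=np.eye(4);a=np.array(c["attitude"],float)
        if a.shape==(3,3):T[:3,:3]=a
        elif a.size==3:T[:3,:3]=R.from_euler("xyz",a).as_matrix()
        else: print("quat?",a)
        T[:3,3]=c["position"]
    return dict(img=c["img"],z=c["z_map"],f=f,cx=c["cx"],cy=c["cy"],T=T)
def cloud(c):
    v,u=np.mgrid[:384,:512];z=c["z"]
    p=np.stack([(u-c["cx"])*z/c["f"],(v-c["cy"])*z/c["f"],z],-1)
    return p@c["T"][:3,:3].T+c["T"][:3,3]
def ray(c,u,v,h):
    d=c["T"][:3,:3]@np.array([(u-c["cx"])/c["f"],(v-c["cy"])/c["f"],1]);o=c["T"][:3,3]
    return o+d*(h-o[2])/d[2]
E
python3 - <<'E'
from h import *
s=bot.get_state();print(s)
for n in("scene","top"):
    c=cam(n);print(n,c["T"],c["f"],c["cx"],c["cy"]);np.savez(n,**c)
    cv2.imwrite(f"pics/{n}0.png",cv2.resize(c["img"],(800,600)))
E
```

```text
{'t': 0.0, 'joints': array([ 1.13433411e+00,  9.18719070e-02,  1.23191111e+00,  9.59519659e-06,
        1.81982203e+00, -5.66844010e-02]), 'joint_velocities': array([-2.20753742e-04, -1.38616756e-04,  7.50903460e-04,  1.43878285e-03,
        4.00917970e-05, -4.13329960e-04]), 'joint_torque': array([ 1.54931011e-03, -4.58742106e+01, -4.18019521e+01, -5.19225853e-05,
        1.17275957e-02, -3.15545606e-05]), 'tcp_pos': array([0.22229284, 0.55698285, 0.23012883]), 'tcp_rot': array([-3.13958402e+00, -1.23299111e-04,  2.76181707e+00]), 'wrist_force': array([-0.68340461,  0.43666905,  0.62968755]), 'torque': array([ 0.00883766,  0.00855797, -0.01623573]), 'grip_force': 0.0, 'finger_gap': 0.9985221921204269}
scene [[ 0.06595058 -0.73501684  0.67483388 -0.36567683]
 [-0.99768858 -0.0374779   0.05668247 -0.10783227]
 [-0.01637121 -0.67701229 -0.7357896   1.14791493]
 [ 0.          0.          0.          1.        ]] 439.23484775544756 258.5466499940749 190.89096521831362
top [[-0.00220505 -0.98960176  0.14381758  0.39167721]
 [-0.99999535  0.00187925 -0.00240119 -0.04193315]
 [ 0.00210596 -0.14382221 -0.9896013   1.46314539]
 [ 0.          0.          0.          1.        ]] 473.4272645614563 248.27854728812932 183.81389703893112
```

View pics/scene0.png

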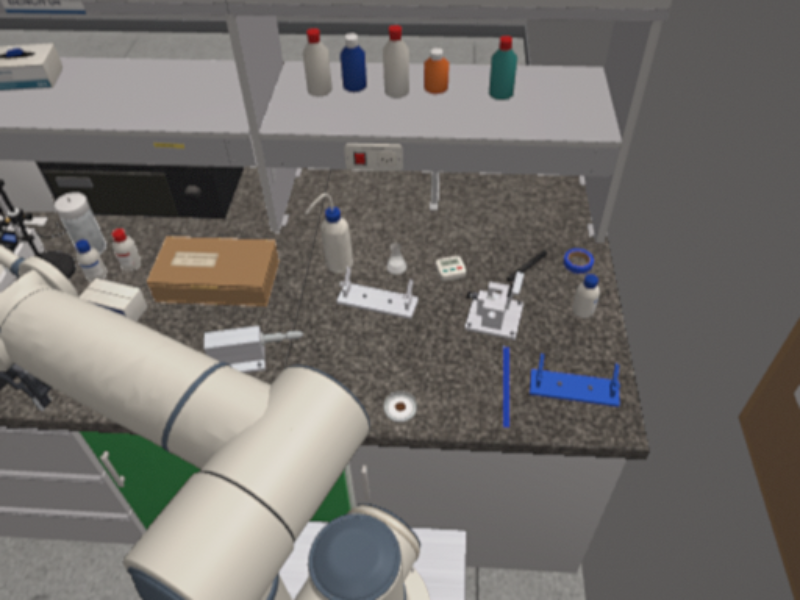

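View pics/top0.png

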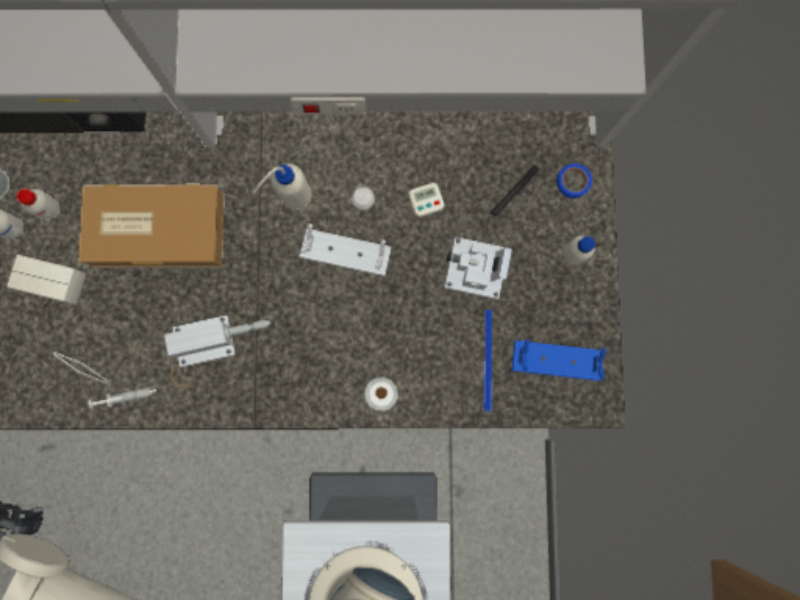

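The scene view shows the sleeve with rod at (240,345), silver rest at (378,298), clamp at (497,308), the blue look-alike at (575,385), flask (397,258), dish (400,407). In the top view they are at (200,340), (345,250), (480,267), (558,360), (363,198) and (381,394).

```bash
python3 - <<'E'
from h import *
def L(n): return {k:v for k,v in np.load(n+".npz").items()}
t=L("top");s=L("scene")
def cr(c,u,v,w,h,W,H): return cv2.resize(c["img"][v:v+h,u:u+w],(W,H),interpolation=cv2.INTER_CUBIC)
a=cr(t,100,195,80,45,400,225);b=cr(t,185,140,80,45,400,225);d=cr(t,278,145,60,54,400,360);e=cr(s,290,165,60,54,400,360)
o=np.zeros((585,800,3),np.uint8);o[:225,:400]=a;o[:225,400:]=b;o[225:,:400]=d;o[225:,400:]=e
cv2.imwrite("pics/c1.png",o)
P=cloud(t)
for n,(u0,u1,v0,v1) in dict(sleeve=(100,180,195,240),rest=(185,255,140,178),clamp=(280,332,148,195)).items():
    q=P[v0:v1,u0:u1].reshape(-1,3);q=q[q[:,2]>.006]
    for lo,hi in((.006,.016),(.04,.068),(.066,.08),(.08,.14)):
        k=q[(q[:,2]>lo)&(q[:,2]<hi)]
        if len(k)>5:
            (c,wh,an)=cv2.minAreaRect(k[:,:2].astype(np.float32));print(n,lo,len(k),np.round(c,4),np.round(wh,4),round(an,1),k[:,2].mean().round(4))
E
```

```text
sleeve 0.006 435 [0.5025 0.2897] [0.1359 0.2437] 1.0 0.0098
sleeve 0.04 224 [0.5083 0.2766] [0.0404 0.1958] 13.1 0.0593
sleeve 0.066 521 [0.5051 0.291 ] [0.0408 0.166 ] 13.0 0.0732
sleeve 0.08 8 [0.4964 0.3142] [0.0248 0.1009] 15.2 0.0812
rest 0.006 905 [0.6835 0.0448] [0.2168 0.1184] 89.8 0.0105
rest 0.04 97 [0.676  0.0406] [0.1531 0.0572] 77.0 0.057
rest 0.066 21 [0.677  0.0403] [0.1515 0.0558] 76.9 0.069
clamp 0.006 511 [ 0.6444 -0.2244] [0.16   0.1451] 89.2 0.0107
clamp 0.04 247 [ 0.6398 -0.1965] [0.0769 0.0808] 88.0 0.0548
clamp 0.066 278 [ 0.638  -0.2165] [0.083  0.0873] 27.8 0.0732
clamp 0.08 198 [ 0.6336 -0.2361] [0.0622 0.0722] 76.3 0.1133
```

View pics/c1.png

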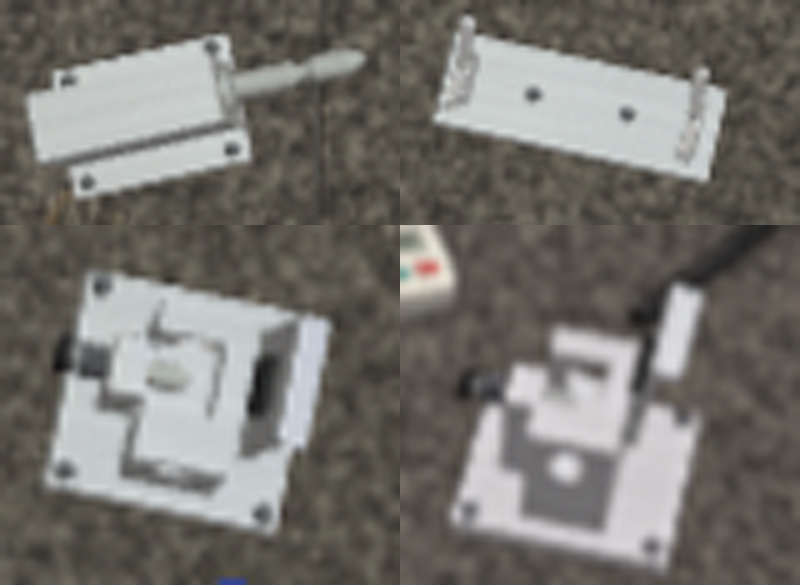

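The crops show the clamp's mouth facing the robot, plunger on the left (+y), keeper upright on the right; the sleeve mouth points right and slightly up; the rest lies along about the same line, tilted down right. Next I look from close with the wrist camera.

```bash
cat >> h.py <<'E'
from scipy.linalg import logm,expm
def plan(p,yaw,n=None,s=None,tilt=(0,0)):
    """constant row (units) repeated n times to reach a tool-down pose"""
    s=s or bot.get_state();A=np.eye(4);B=np.eye(4)
    A[:3,:3]=R.from_euler("xyz",s["tcp_rot"]).as_matrix();A[:3,3]=s["tcp_pos"]
    B[:3,:3]=R.from_euler("xyz",[np.pi,0,np.radians(yaw)]).as_matrix();B[:3,3]=p
    L=np.real(logm(np.linalg.inv(A)@B));w=np.array([L[2,1],L[0,2],L[1,0]]);m=np.linalg.norm(w)*3/np.pi
    k=n or int(np.ceil(max(np.linalg.norm(L[:3,3])/.055,m/.165)))
    print(k,"x",np.round(np.r_[L[:3,3]/.4,w*3/np.pi]/k,4).tolist())
def st():
    s=bot.get_state();print(round(s["t"],2),np.round(s["tcp_pos"],4),np.round(np.degrees(s["tcp_rot"]),2),"F",np.round(s["wrist_force"],1),"gap",round(s["finger_gap"],3),"grip",round(s["grip_force"],1),"j",np.round(s["joints"],2));return s
E
python3 -c "
from h import *
plan([.45,.22,.30],103)"
```

```text
8 x [-0.1313, -0.0152, -0.0218, -0.0002, 0.0001, 0.1151]
```

Request:
drive_tool(series=[-0.1313,-0.0152,-0.0218,0,0,0.115,-0.1313,-0.0152,-0.0218,0,0,0.115,-0.1313,-0.0152,-0.0218,0,0,0.115,-0.1313,-0.0152,-0.0218,0,0,0.115,-0.1313,-0.0152,-0.0218,0,0,0.115,-0.1313,-0.0152,-0.0218,0,0,0.115,-0.1313,-0.0152,-0.0218,0,0,0.115,-0.1313,-0.0152,-0.0218,0,0,0.115,0,0,0,0,0,0,0,0,0,0,0,0], gripper=0.6)

```text
t: 1.35
tcp_pos: [0.4701, 0.2344, 0.3006]
tcp_rot: [-3.141, -0.0, 1.799]
wrist_force: [-0.2, -0.2, 0.6]
finger_gap: 0.599
grip_force: 0.0
```

```bash
python3 - <<'E'
from h import *
st();c=cam("wrist");np.savez("w1",**c);print(c["T"].round(3),c["f"])
cv2.imwrite("pics/w1.png",c["img"])
E
```

```text
1.35 [0.4701 0.2344 0.3006] [-1.7996e+02 -2.0000e-02  1.0306e+02] F [-0.2 -0.2  0.6] gap 0.599 grip 0.0 j [ 0.4  -0.08  1.28  0.    1.94  0.17]
[[ 0.974  0.215  0.07   0.452]
 [ 0.226 -0.927 -0.3    0.31 ]
 [ 0.     0.308 -0.952  0.444]
 [ 0.     0.     0.     1.   ]] 269.3211669280778
```

View pics/w1.png

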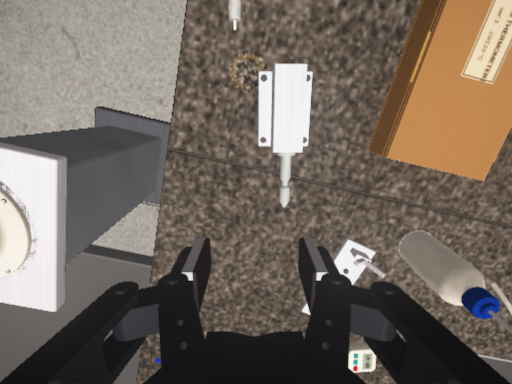

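The wrist view shows the sleeve at (290,110) with the rod sticking out from (285,153) down to its nose at (285,206).

```bash
cat >> h.py <<'E'
def L(n): return {k:v for k,v in np.load(n+".npz").items()}
def lightmask(c,thr=110,sat=45):
    i=c["img"].astype(int);return ((i.min(2)>thr)&(i.max(2)-i.min(2)<sat)).astype(np.uint8)
E
python3 - <<'E'
from h import *
c=L("w1");m=lightmask(c,100)
pts=[]
for v in range(156,208):
    u=np.flatnonzero(m[v,265:305])+265
    print(v,u.min() if len(u) else 0,u.max() if len(u) else 0,end="; ")
    if len(u) and v<203: pts.append(ray(c,u.mean(),v,.055))
pts=np.array(pts);l=cv2.fitLine(pts[:,:2].astype(np.float32),cv2.DIST_HUBER,0,.01,.01).ravel();print(l,np.degrees(np.arctan2(l[1],l[0])))
print(pts[0],pts[-1])
# top camera
c=L("top");P=cloud(c);q=P[200:225,148:176].reshape(-1,3)
m=lightmask(c,100);v,u=np.nonzero(m[200:220,151:176]);r=np.array([ray(c,a+151,b+200,.055) for a,b in zip(u,v)])
l=cv2.fitLine(r[:,:2].astype(np.float32),cv2.DIST_HUBER,0,.01,.01).ravel();print(len(r),l,np.degrees(np.arctan2(l[1],l[0])),r[np.argmin(r[:,1])])
# sleeve top in wrist: mask via depth
for n in("w1","top"):
    c=L(n);P=cloud(c);d=(abs(P[...,2]-.073)<.012)&(P[...,0]>.44)&(P[...,0]<.57)&(P[...,1]>.22)&(P[...,1]<.36)
    k=max(cv2.findContours(d.astype(np.uint8),0,2)[0],key=cv2.contourArea)
    w=np.array([ray(c,*a,.073)[:2] for a in k.reshape(-1,2)],np.float32);print(n,cv2.minAreaRect(w),np.median(P[...,2][d]))
E
```

```text
156 268 303; 157 268 302; 158 266 299; 159 265 298; 160 265 291; 161 265 291; 162 265 291; 163 265 304; 164 265 304; 165 280 304; 166 280 290; 167 280 290; 168 280 290; 169 280 304; 170 280 304; 171 280 304; 172 280 304; 173 280 304; 174 269 303; 175 269 303; 176 270 303; 177 271 290; 178 270 290; 179 268 289; 180 267 288; 181 268 291; 182 268 292; 183 268 292; 184 269 292; 185 269 292; 186 281 292; 187 280 292; 188 280 292; 189 280 293; 190 280 293; 191 265 293; 192 279 292; 193 279 292; 194 274 304; 195 272 304; 196 271 304; 197 272 304; 198 279 295; 199 279 295; 200 279 295; 201 279 295; 202 280 288; 203 280 287; 204 281 287; 205 281 286; 206 282 287; 207 282 285; [ 0.31114277 -0.95036316  0.5187773   0.22323999] -71.87189
[0.5129268  0.25799797 0.055     ] [0.52669886 0.18886231 0.055     ]
107 [ 0.22277236 -0.9748705   0.52242106  0.21469522] -77.128075 [0.52685439 0.18237082 0.055     ]
w1 ((0.5018457770347595, 0.2961376905441284), (0.04089823737740517, 0.13869911432266235), 12.90057373046875) 0.07311500013017613
top ((0.5011084675788879, 0.306216299533844), (0.041837871074676514, 0.11875326186418533), 13.375029563903809) 0.07303770449568248
```

```bash
cat >> h.py <<'E'
def rodfit(c,box,h=.055,zr=(.035,.09),thr=0):
    """axis line of raised pixels in a world box x0,x1,y0,y1"""
    P=cloud(c);x0,x1,y0,y1=box
    m=((P[...,2]>zr[0])&(P[...,2]<zr[1])&(P[...,0]>x0)&(P[...,0]<x1)&(P[...,1]>y0)&(P[...,1]<y1)).astype(np.uint8)
    if thr: m&=lightmask(c,thr)
    v,u=np.nonzero(m);r=np.array([ray(c,a,b,h)[:2] for a,b in zip(u,v)],np.float32)
    l=cv2.fitLine(r,cv2.DIST_HUBER,0,.01,.01).ravel();t=(r-l[2:])@l[:2];n=(r-l[2:])@[-l[1],l[0]]
    print(len(r),"dir",np.degrees(np.arctan2(l[1],l[0])).round(2),"c",l[2:].round(4),"ends",(l[2:]+l[:2]*t.min()).round(4),(l[2:]+l[:2]*t.max()).round(4),"halfwid",np.percentile(n,[2,98]).round(4))
    return l
E
python3 - <<'E'
from h import *
for n in("w1","top","scene"):
    for box in((.49,.55,.17,.237),(.49,.55,.17,.228)): rodfit(L(n),box)
    rodfit(L(n),(.44,.57,.235,.36),.073,(.068,.08))
E
```

```text
322 dir -75.99 c [0.5216 0.2109] ends [0.5146 0.2389] [0.5286 0.1826] halfwid [-0.0071  0.0072]
254 dir -75.98 c [0.5229 0.2053] ends [0.5171 0.2286] [0.5286 0.1826] halfwid [-0.0067  0.0071]
2325 dir -75.7 c [0.4974 0.3151] ends [0.485  0.3639] [0.51  0.266] halfwid [-0.0194  0.0197]
94 dir -76.6 c [0.5237 0.2098] ends [0.5173 0.2369] [0.5304 0.1819] halfwid [-0.0073  0.0076]
79 dir -75.99 c [0.5247 0.2054] ends [0.5184 0.2306] [0.5305 0.1819] halfwid [-0.0071  0.0075]
448 dir -75.84 c [0.4996 0.3121] ends [0.4865 0.364 ] [0.5133 0.2579] halfwid [-0.019   0.0199]
77 dir -77.85 c [0.5222 0.2111] ends [0.5162 0.2388] [0.5284 0.1822] halfwid [-0.0093  0.0091]
65 dir -75.4 c [0.5229 0.2068] ends [0.5169 0.2297] [0.5292 0.1824] halfwid [-0.0091  0.0094]
332 dir -76.45 c [0.4973 0.3122] ends [0.4847 0.3643] [0.5104 0.2577] halfwid [-0.0216  0.022 ]
```

```bash
python3 -c "
from h import *
plan([.5145,.2414,.11],104)"
```

```text
4 x [-0.0026, 0.0281, 0.119, -0.0002, -0.0001, -0.0037]
```

Request:
drive_tool(series=[-0.0026,0.028,0.119,0,0,-0.004,-0.0026,0.028,0.119,0,0,-0.004,-0.0026,0.028,0.119,0,0,-0.004,-0.0026,0.028,0.119,0,0,-0.004,0,0,0,0,0,0,0,0,0,0,0,0,0,0,0,0,0,0])

```text
t: 2.28
tcp_pos: [0.5156, 0.2415, 0.1139]
tcp_rot: [3.137, -0.001, 1.816]
wrist_force: [-0.3, 0.4, 0.2]
finger_gap: 0.599
grip_force: 0.0
```

```bash
python3 - <<'E'
from h import *
st();c=cam("wrist");np.savez("w2",**c)
cv2.imwrite("pics/w2.png",c["img"])
rodfit(c,(.49,.55,.17,.237));rodfit(c,(.49,.55,.17,.225))
rodfit(c,(.44,.57,.235,.36),.073,(.068,.08))
plan([.5145,.2414,.036],104,3)
E
```

```text
2.27 [0.5156 0.2415 0.1139] [ 1.7973e+02 -4.0000e-02  1.0405e+02] F [-0.3  0.4  0.2] gap 0.599 grip 0.0 j [0.38 0.01 1.52 0.   1.6  0.13]
934 dir -76.13 c [0.5215 0.2105] ends [0.5147 0.238 ] [0.5284 0.1825] halfwid [-0.0072  0.0073]
677 dir -76.27 c [0.5232 0.2034] ends [0.5177 0.226 ] [0.5283 0.1825] halfwid [-0.0072  0.0073]
9498 dir -75.46 c [0.4966 0.317 ] ends [0.4844 0.364 ] [0.5107 0.2627] halfwid [-0.0188  0.0196]
3 x [0.0002, -0.001, 0.0647, 0.0014, -0.0002, 0.0002]
```

View pics/w2.png

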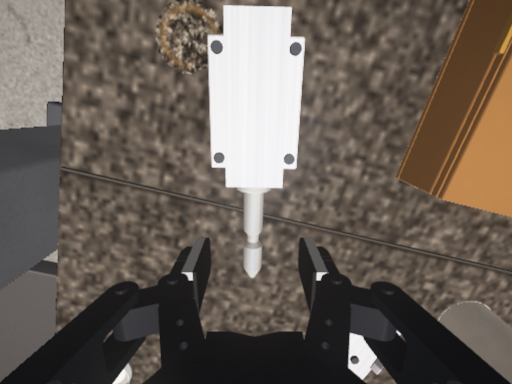

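The wrist view shows the rod at (254,190)-(254,276), centred between the fingers; descend and grip.

Request:
drive_tool(series=[0.0002,-0.002,0.065,0.001,0,0,0.0002,-0.001,0.065,0.001,0,0,0.0002,-0.001,0.065,0.001,0,0,0,0,0,0,0,0,0,0,0,0,0,0])

```text
t: 2.95
tcp_pos: [0.5139, 0.2408, 0.0348]
tcp_rot: [-3.141, -0.0, 1.815]
wrist_force: [-0.1, 0.0, 0.3]
finger_gap: 0.598
grip_force: 0.0
```

Request:
drive_tool(series=[0,0,0,0,0,0,0,0,0,0,0,0,0,0,0,0,0,0,0,0,0,0,0,0,0,0,0,0,0,0,0,0,0,0,0,0], gripper=0, force=40)

```text
t: 3.7
tcp_pos: [0.5136, 0.2406, 0.0334]
tcp_rot: [-3.14, -0.0, 1.815]
wrist_force: [1.6, -0.1, 5.4]
finger_gap: 0.174
grip_force: 38.9
```

```bash
python3 - <<'E'
from h import *
s=st()
d=np.array([np.cos(np.radians(-76.1)),np.sin(np.radians(-76.1)),0])
plan(s["tcp_pos"]+.118*d,104.0,6)
E
```

```text
3.7 [0.5136 0.2406 0.0334] [-1.7992e+02 -1.0000e-02  1.0399e+02] F [ 1.6 -0.1  5.4] gap 0.174 grip 38.9 j [0.38 0.06 1.62 0.   1.47 0.13]
6 x [-0.0492, -0.0001, -0.0, -0.0002, -0.0, -0.0]
```

Request:
drive_tool(series=[-0.03,0,-0.002,0,0,0,-0.05,0,0,0,0,0,-0.05,0,0,0,0,0,-0.05,0,0,0,0,0,-0.05,0,0,0,0,0,-0.05,0,0,0,0,0,-0.03,0,0,0,0,0,0,0,0,0,0,0])

```text
t: 4.7
tcp_pos: [0.5431, 0.1191, 0.0332]
tcp_rot: [-3.138, 0.0, 1.814]
wrist_force: [-0.1, 0.1, -2.7]
finger_gap: 0.176
grip_force: 38.7
```

```bash
python3 - <<'E'
from h import *
s=st()
c=cam("wrist");np.savez("w3",**c);cv2.imwrite("pics/w3.png",c["img"])
# rest: base plate contour in wrist and top image
for n in ("top","w3"):
    c=L(n);m=lightmask(c,120);P=cloud(c)
    m&=((P[...,0]>.58)&(P[...,0]<.78)&(P[...,1]>-.07)&(P[...,1]<.16)).astype(np.uint8)
    ks=cv2.findContours(m,0,2)[0]
    if ks:
        k=max(ks,key=cv2.contourArea)
        print(n,cv2.minAreaRect(np.array([ray(c,*a,.01)[:2] for a in k.reshape(-1,2)],np.float32)))
E
```

```text
4.7 [0.5431 0.1191 0.0332] [-179.8     0.    103.91] F [-0.1  0.1 -2.7] gap 0.176 grip 38.7 j [ 0.15  0.03  1.65 -0.    1.47 -0.09]
top ((0.680677592754364, 0.04010874032974243), (0.17639368772506714, 0.07150108367204666), 77.35932159423828)
w3 ((0.7034832835197449, 0.09653286635875702), (0.061187975108623505, 0.12125154584646225), 68.94036865234375)
```

View pics/w3.png

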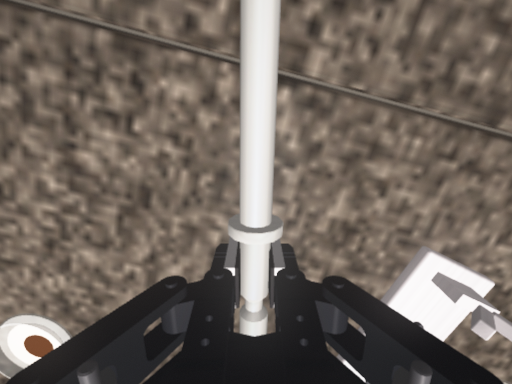

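The wrist view shows the rod freed (collar at (255,232)), held straight, rest at (440,290). Lift, then plan to the rest.

Request:
drive_tool(series=[-0.01,0,-0.06,0,0,0,0,0,-0.075,0,0,0,0,0,-0.075,0,0,0,0,0,0,0,0,0])

```text
t: 5.25
tcp_pos: [0.5457, 0.1173, 0.1205]
tcp_rot: [3.139, 0.0, 1.816]
wrist_force: [0.8, 0.8, -2.7]
finger_gap: 0.178
grip_force: 39.0
```

```bash
python3 - <<'E'
from h import *
s=st();plan([.6688,.0093,.115],77)
c=L("top");P=cloud(c)
# flask
q=P[105:140,215:250].reshape(-1,3);q=q[q[:,2]>.03];print("flask",len(q),q.mean(0),q.max(0),q.min(0))
E
```

```text
5.25 [0.5457 0.1173 0.1205] [1.7984e+02 2.0000e-02 1.0406e+02] F [ 0.8  0.8 -2.7] gap 0.178 grip 39.0 j [ 0.15 -0.02  1.54 -0.    1.62 -0.09]
4 x [-0.0688, 0.077, 0.0036, 0.0007, -0.0001, 0.1128]
flask 91 [0.7569054  0.00164897 0.14352162] [0.79830389 0.02044675 1.46314539] [ 0.39167721 -0.04193315  0.03031031]
```

Request:
drive_tool(series=[-0.069,0.077,0.002,0,0,0.113,-0.069,0.077,0.002,0,0,0.113,-0.069,0.077,0.002,0,0,0.113,-0.069,0.077,0.002,0,0,0.113,0,0,0,0,0,0,0,0,0,0,0,0,0,0,0,0,0,0])

```text
t: 6.12
tcp_pos: [0.6727, 0.0164, 0.1134]
tcp_rot: [-3.138, 0.001, 1.344]
wrist_force: [-0.9, -0.2, -1.8]
finger_gap: 0.172
grip_force: 39.7
```

```bash
python3 - <<'E'
from h import *
s=st();plan([.6688,.0093,.060],77,3)
c=cam("wrist");np.savez("w4",**c)
cv2.imwrite("pics/w4.png",c["img"])
E
```

```text
6.12 [0.6727 0.0164 0.1134] [-1.7979e+02  7.0000e-02  7.6980e+01] F [-0.9 -0.2 -1.8] gap 0.172 grip 39.7 j [-0.03  0.3   1.2  -0.    1.64  0.2 ]
3 x [-0.0065, -0.0018, 0.0445, -0.0012, 0.0004, -0.0001]
```

View pics/w4.png

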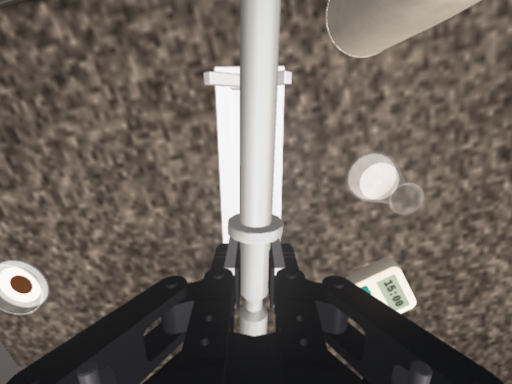

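The wrist view shows the rod over the rest, far notch at (205..292,77); flask at (375,178), clear.

```bash
python3 - <<'E'
from h import *
c=L("w4");a=ray(c,206,78,.072);b=ray(c,291,77,.072);m=(a+b)/2;print(a,b,m,np.linalg.norm(a-b))
d=np.array([np.cos(np.radians(-103)),np.sin(np.radians(-103)),0]);print("rest c",m+.0725*d,"angle",np.degrees(np.arctan2(*(b-a)[[1,0]])))
p1,p2=ray(c,222,240,.01),ray(c,217,90,.01);print("edge dir",np.degrees(np.arctan2(*(p1-p2)[[1,0]])))
E
```

```text
[0.66437768 0.11719874 0.072     ] [0.71662883 0.10567213 0.072     ] [0.69050326 0.11143543 0.072     ] 0.053507431390322296
rest c [0.67419431 0.0407936  0.072     ] angle -12.440217898956158
edge dir -103.43440596992028
```

```bash
python3 -c "
from h import *
plan([.6675,.0095,.042],77,4)"
```

```text
4 x [-0.0049, -0.0022, 0.0449, -0.0007, 0.0003, -0.0001]
```

Request:
drive_tool(series=[-0.005,-0.002,0.045,-0.001,0,0,-0.005,-0.002,0.045,-0.001,0,0,-0.005,-0.002,0.045,-0.001,0,0,-0.005,-0.002,0.04,0,0,0,0,0,0,0,0,0,0,0,0,0,0,0])

```text
t: 6.92
tcp_pos: [0.6687, 0.0081, 0.0445]
tcp_rot: [3.14, 0.001, 1.342]
wrist_force: [0.1, -0.0, -2.3]
finger_gap: 0.17
grip_force: 39.6
```

Request:
drive_tool(series=[0,0,0.005,0,0,0,0,0,0.005,0,0,0,0,0,0,0,0,0])

```text
t: 7.3
tcp_pos: [0.6684, 0.0082, 0.04]
tcp_rot: [3.141, 0.001, 1.342]
wrist_force: [-0.6, -0.3, -0.6]
finger_gap: 0.173
grip_force: 39.6
```

Request:
drive_tool(series=[0,0,0.0025,0,0,0,0,0,0.0025,0,0,0,0,0,0,0,0,0])

```text
t: 7.68
tcp_pos: [0.6684, 0.0081, 0.0381]
tcp_rot: [3.141, 0.001, 1.342]
wrist_force: [-0.5, -0.8, -0.5]
finger_gap: 0.173
grip_force: 39.7
```

Request:
drive_tool(series=[0,0,0.003,0,0,0,0,0,0.003,0,0,0,0,0,0,0,0,0])

```text
t: 8.05
tcp_pos: [0.6686, 0.0081, 0.0375]
tcp_rot: [3.14, 0.001, 1.342]
wrist_force: [-5.0, -0.1, 6.7]
finger_gap: 0.172
grip_force: 40.4
```

Request:
drive_tool(series=[0,0,0,0,0,0,0,0,0,0,0,0,0,0,0,0,0,0,0,0,0,0,0,0,0,0,0,0,0,0,0,0,0,0,0,0], gripper=0.5)

```text
t: 8.8
tcp_pos: [0.6683, 0.0081, 0.0355]
tcp_rot: [3.141, 0.001, 1.342]
wrist_force: [0.6, 0.3, 0.1]
finger_gap: 0.501
grip_force: 0.0
```

Request:
drive_tool(series=[0,0,-0.04,0,0,0,0,0,-0.08,0,0,0,0,0,-0.1,0,0,0,0,0,-0.06,0,0,0,0,0,0,0,0,0])

```text
t: 9.43
tcp_pos: [0.6698, 0.0083, 0.1521]
tcp_rot: [3.134, 0.0, 1.342]
wrist_force: [-0.2, 0.3, -0.3]
finger_gap: 0.499
grip_force: 0.0
```

```bash
python3 - <<'E'
from h import *
s=st();c=cam("top");np.savez("t2",**c);w=cam("wrist");np.savez("w5",**w);e=cam("scene");np.savez("s2",**e)
o=np.zeros((600,800,3),np.uint8);o[:384,:512]=w["img"];o[384:600,:400]=cv2.resize(c["img"][130:184,180:280],(400,216),interpolation=2)
o[384:600,400:]=cv2.resize(e["img"][165:219,200:300],(400,216),interpolation=2)
cv2.imwrite("pics/w5.png",o)
rodfit(w,(.6,.74,-.08,.16),.055,(.045,.085),120)
E
```

```text
9.43 [0.6698 0.0083 0.1521] [179.59   0.    76.88] F [-0.2  0.3 -0.3] gap 0.499 grip 0.0 j [-0.04  0.27  1.17 -0.    1.69  0.19]
5019 dir 77.39 c [0.6772 0.0545] ends [ 0.6534 -0.0517] [0.6954 0.1359] halfwid [-0.0255  0.0259]
```

View pics/w5.png

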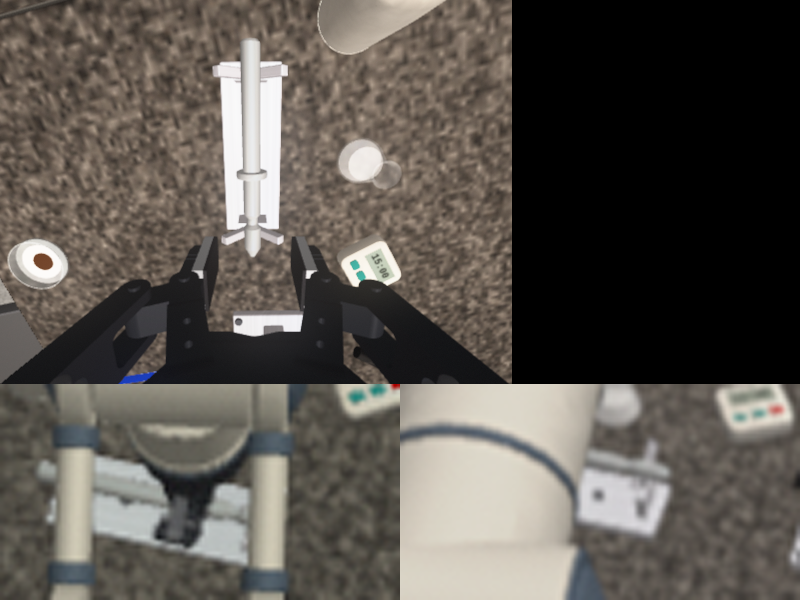

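The rod lies level in both notches (tail (251,40), collar (252,174), nose (253,256)).

```bash
python3 - <<'E'
from h import *
c=L("w5");m=lightmask(c,90);P=cloud(c)
r=[]
for v in list(range(48,62))+list(range(85,165)):
    u=np.flatnonzero((P[v,235:268,2]>.04))+235
    if len(u)>5: r.append(ray(c,u.mean(),v,.055)[:2])
r=np.array(r,np.float32);l=cv2.fitLine(r,cv2.DIST_HUBER,0,.01,.01).ravel();d=l[:2]*np.sign(-l[1]);yaw=np.degrees(np.arctan2(d[1],d[0]))
tip=ray(c,253,256,.055)[:2];tail=ray(c,251,39,.063)[:2];print("dir",yaw,l[2:],len(r),"tip",tip,"tail",tail,np.linalg.norm(tip-tail))
for name,q,s in(("tip",tip,-.08),("tail",tail,.11)):
    a=l[2:]+d*((q-l[2:])@d);print(name,"origin",a+s*d,"grip -50",a+(s-.05)*d)
g=(l[2:]+d*((tip-l[2:])@d)-.08*d+l[2:]+d*((tail-l[2:])@d)+.11*d)/2-.05*d;print("grip",g)
plan([*g,.085],yaw+180);
E
```

```text
dir -102.56835 [0.682849   0.07964128] 94 tip [ 0.65375824 -0.05177724] tail [0.69567848 0.13327077] 0.18973684821073158
tip origin [0.67096788 0.02635002] grip -50 [0.68184809 0.07515188]
tail origin [0.67091038 0.0260921 ] grip -50 [0.68179059 0.07489396]
grip [0.68181934 0.07502292]
2 x [0.0853, -0.0014, 0.0764, -0.0007, 0.0009, -0.0046]
```

Request:
drive_tool(series=[0.0855,-0.0015,0,0,0,-0.004,0.0855,-0.0015,0.05,0,0,-0.004,0,0,0.1,0,0,0,0,0,0,0,0,0,0,0,0,0,0,0])

```text
t: 10.2
tcp_pos: [0.6824, 0.0747, 0.0876]
tcp_rot: [-3.141, 0.002, 1.35]
wrist_force: [0.3, -0.3, 1.3]
finger_gap: 0.503
grip_force: 0.0
```

```bash
python3 - <<'E'
from h import *
s=st();plan([.6818,.075,.0365],77.43,4)
E
```

```text
10.2 [0.6824 0.0747 0.0876] [-1.7998e+02  1.0000e-01  7.7330e+01] F [ 0.3 -0.3  1.3] gap 0.503 grip 0.0 j [ 0.06  0.34  1.2  -0.    1.6   0.28]
4 x [0.0001, -0.0004, 0.032, -0.0001, 0.0004, -0.0004]
```

Request:
drive_tool(series=[0,0,0.032,0,0,0,0,0,0.032,0,0,0,0,0,0.032,0,0,0,0,0,0.03,0,0,0,0,0,0,0,0,0,0,0,0,0,0,0])

```text
t: 10.95
tcp_pos: [0.6827, 0.075, 0.0373]
tcp_rot: [3.141, 0.001, 1.35]
wrist_force: [0.3, -0.6, 0.1]
finger_gap: 0.5
grip_force: 0.0
```

Request:
drive_tool(series=[0,0,0,0,0,0,0,0,0,0,0,0,0,0,0,0,0,0,0,0,0,0,0,0,0,0,0,0,0,0], gripper=0, force=60)

```text
t: 11.58
tcp_pos: [0.682, 0.0753, 0.0381]
tcp_rot: [-3.141, 0.001, 1.35]
wrist_force: [-4.4, 0.2, 3.9]
finger_gap: 0.163
grip_force: 58.4
```

Request:
drive_tool(series=[0,0,-0.03,0,0,0,0,0,-0.06,0,0,0,0,0,-0.07,0,0,0,0,0,-0.07,0,0,0,0,0,0,0,0,0])

```text
t: 12.2
tcp_pos: [0.6843, 0.0752, 0.1332]
tcp_rot: [3.134, -0.0, 1.35]
wrist_force: [0.0, -0.2, -1.8]
finger_gap: 0.162
grip_force: 58.6
```

```bash
python3 - <<'E'
from h import *
s=st()
# clamp geometry from saved first views
for n in("top","scene"):
    c=L(n);P=cloud(c);box=(P[...,0]>.56)&(P[...,0]<.72)&(P[...,1]<-.12)&(P[...,1]>-.30)
    m=lightmask(c,110)&box.astype(np.uint8)
    k=max(cv2.findContours(m,0,2)[0],key=cv2.contourArea).reshape(-1,2)
    np.save(n+"_k",k);print(n,k[k[:,0].argmin()],k[k[:,0].argmax()],k[k[:,1].argmax()],k[k[:,1].argmin()])
c=L("top");print([ray(c,u,v,.01)[:2].round(4) for u,v in((278+95/6.667,145+45/6.667),)])
E
```

```text
12.2 [0.6843 0.0752 0.1332] [ 1.7959e+02 -3.0000e-02  7.7350e+01] F [ 0.  -0.2 -1.8] gap 0.162 grip 58.6 j [ 0.06  0.33  1.14 -0.    1.67  0.28]
top [284 182] [327 161] [318 191] [291 152]
scene [297 207] [334 198] [328 216] [313 180]
[array([ 0.7041, -0.1834])]
```

```bash
python3 -c "
from h import *
plan([.565,-.34,.20],77,9)"
```

```text
9 x [-0.1198, -0.0067, -0.0186, 0.0008, -0.0001, 0.0007]
```

Request:
drive_tool(series=[-0.06,-0.003,-0.07,0.003,0,0.001,-0.12,-0.007,-0.05,0.003,0,0.001,-0.12,-0.007,-0.047,0,0,0.001,-0.12,-0.007,0,0,0,0.001,-0.12,-0.007,0,0,0,0.001,-0.12,-0.007,0,0,0,0.001,-0.12,-0.007,0,0,0,0.001,-0.12,-0.007,0,0,0,0,-0.12,-0.007,0,0,0,0,-0.06,-0.003,0,0,0,0,0,0,0,0,0,0,0,0,0,0,0,0])

```text
t: 13.7
tcp_pos: [0.5626, -0.3392, 0.196]
tcp_rot: [-3.135, 0.0, 1.344]
wrist_force: [-0.6, -0.3, -1.6]
finger_gap: 0.163
grip_force: 58.7
```

```bash
python3 - <<'E'
from h import *
s=st();c=cam("wrist");np.savez("w6",**c);cv2.imwrite("pics/w6.png",cv2.resize(c["img"],(800,600),interpolation=2))
E
```

```text
13.7 [ 0.5626 -0.3392  0.196 ] [-1.7963e+02  2.0000e-02  7.7000e+01] F [-0.6 -0.3 -1.6] gap 0.163 grip 58.7 j [-0.59  0.25  1.12 -0.    1.78 -0.37]
```

View pics/w6.png

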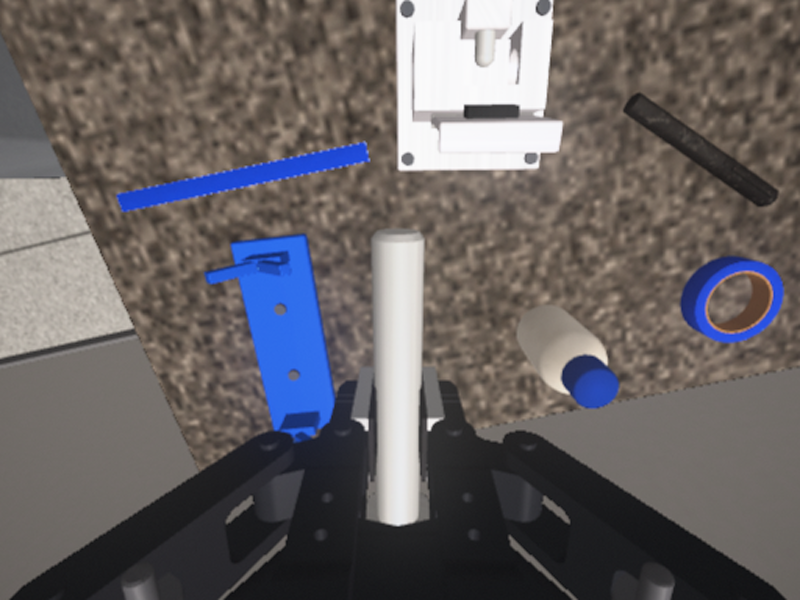

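The wrist view shows the clamp partly cut off at the top (base corner (398,168), keeper at (500,135)); back off a little to see it all.

Request:
drive_tool(series=[-0.07,0.01,0,0,0,0,-0.08,0.01,0,0,0,0,0,0,0,0,0,0,0,0,0,0,0,0])

```text
t: 14.25
tcp_pos: [0.5579, -0.3972, 0.1956]
tcp_rot: [-3.134, -0.003, 1.347]
wrist_force: [1.5, 4.6, -4.5]
finger_gap: 0.161
grip_force: 58.6
```

```bash
python3 - <<'E'
from h import *
s=st();c=cam("wrist");np.savez("w7",**c)
g=c["img"][0:170,220:390];z=cloud(c)[0:170,220:390,2]
zz=np.clip(z*2000,0,255).astype(np.uint8);zz=cv2.applyColorMap(zz,2)
cv2.imwrite("pics/w7.png",np.hstack([cv2.resize(a,(400,400),interpolation=2) for a in(g,zz)]))
E
```

```text
14.25 [ 0.5579 -0.3972  0.1956] [-1.7959e+02 -1.6000e-01  7.7180e+01] F [ 1.5  4.6 -4.5] gap 0.161 grip 58.6 j [-0.67  0.33  1.02 -0.    1.8  -0.44]
```

View pics/w7.png

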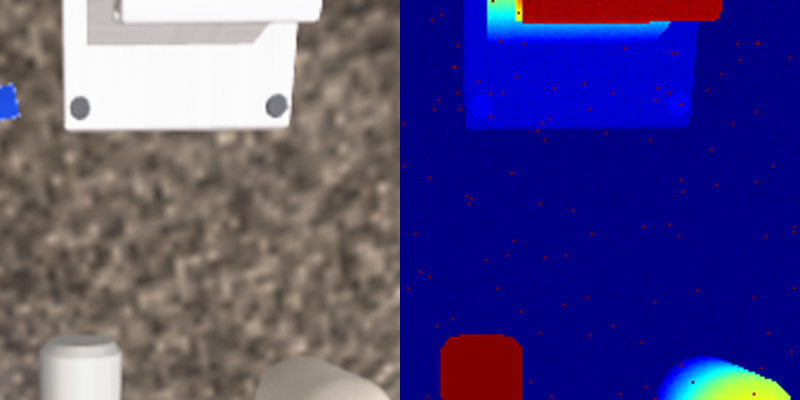

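That moved the wrong way (clamp at the top edge, and the nose touched the wall lightly); move back toward the clamp.

Request:
drive_tool(series=[0.1,-0.01,0,-0.003,0,0,0.12,0,0,-0.003,0,0,0.12,0,0,0,0,0,0,0,0,0,0,0,0,0,0,0,0,0])

```text
t: 14.92
tcp_pos: [0.5835, -0.2666, 0.1968]
tcp_rot: [3.141, 0.002, 1.344]
wrist_force: [-0.6, 0.3, -1.5]
finger_gap: 0.162
grip_force: 58.9
```

```bash
python3 - <<'E'
from h import *
s=st();c=cam("wrist");np.savez("w8",**c)
cv2.imwrite("pics/w8.png",cv2.resize(c["img"],(800,600),interpolation=2))
E
```

```text
14.93 [ 0.5835 -0.2666  0.1968] [1.7995e+02 1.3000e-01 7.7030e+01] F [-0.6  0.3 -1.5] gap 0.162 grip 58.9 j [-0.48  0.2   1.17 -0.    1.77 -0.25]
```

View pics/w8.png

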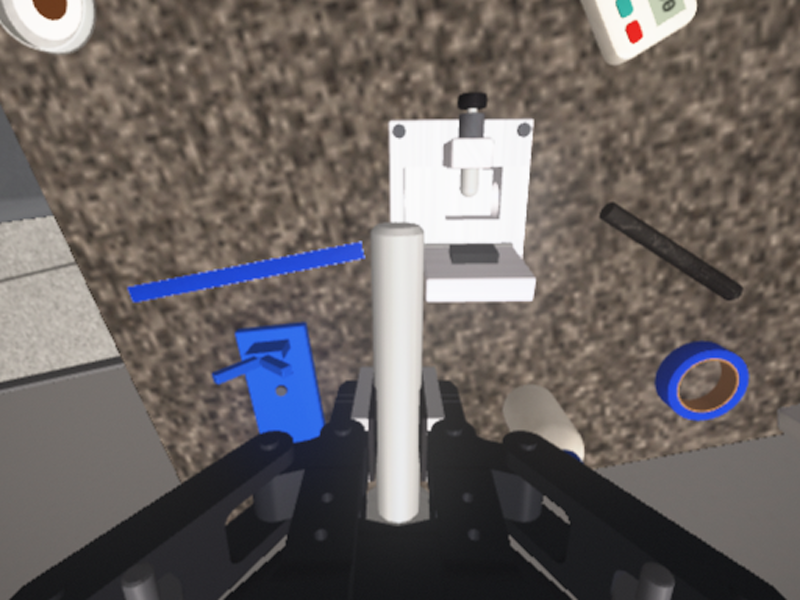

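The clamp is now in full view: base corners (390,122) and (533,120), plunger at (470,150), window at (470,190), keeper (480,285); tail of the held rod at (398,225).

```bash
python3 - <<'E'
from h import *
c=L("w8");P=cloud(c);I=c["img"].astype(int)
m=lightmask(c,105)
# base edges by row/col scanning (orig px = view/1.5625)
def first(line,lo,hi,rev=False):
    r=range(lo,hi) if not rev else range(hi-1,lo-1,-1)
    for i in r:
        if line[i]: return i
left=[(first(m[v],235,270)-.5,v) for v in range(86,140) if first(m[v],235,270)]
top=[(u,first(m[:,u],70,95)-.5) for u in list(range(262,288))+list(range(315,336)) if first(m[:,u],70,95)]
right=[(first(m[v],320,350,True)+.5,v) for v in range(86,150) if first(m[v],320,350,True)]
f=lambda q:cv2.fitLine(np.array([ray(c,*a,.01)[:2] for a in q],np.float32),cv2.DIST_HUBER,0,.01,.01).ravel()
ls=[f(q) for q in(left,top,right)]
for n,l in zip("LTR",ls): print(n,l.round(4),np.degrees(np.arctan2(l[1],l[0])).round(2))
yaw=-12.9
for yaw in(-12.5,-13):
    a=np.radians(yaw);ex=np.array([np.cos(a),np.sin(a)]);ey=np.array([-ex[1],ex[0]])
    print(yaw,"L x",ls[0][2:]@ex,"R x",ls[2][2:]@ex,"T y",ls[1][2:]@ey)
    q=P[(abs(P[...,2]-.073)<.0025)&(P[...,0]>.57)&(P[...,0]<.72)&(P[...,1]>-.30)&(P[...,1]<-.14)]
    X=q[:,:2]@ex;Y=q[:,:2]@ey
    hx=np.histogram(X,bins=np.arange(.60,.74,.003));hy=np.histogram(Y,bins=np.arange(-.12,0.0,.003))
    for h in(hx,hy):print([(round(b,3),int(n)) for n,b in zip(*h) if n>3])
E
```

```text
L [ 0.4091  0.9125  0.5908 -0.1899] 65.85
T [ 0.9797 -0.2007  0.6579 -0.1669] -11.58
R [ 0.14    0.9902  0.7061 -0.2327] 81.95
-12.5 L x 0.6178539351597314 R x 0.7396824661865417 T y -0.02054579117337954
[(np.float64(0.63), 24), (np.float64(0.633), 105), (np.float64(0.636), 106), (np.float64(0.639), 132), (np.float64(0.642), 124), (np.float64(0.645), 149), (np.float64(0.648), 147), (np.float64(0.651), 149), (np.float64(0.654), 153), (np.float64(0.657), 60), (np.float64(0.66), 43), (np.float64(0.663), 42), (np.float64(0.666), 41), (np.float64(0.669), 42), (np.float64(0.672), 42), (np.float64(0.675), 42), (np.float64(0.678), 42), (np.float64(0.681), 43), (np.float64(0.684), 44), (np.float64(0.687), 43), (np.float64(0.69), 121), (np.float64(0.693), 147), (np.float64(0.696), 156), (np.float64(0.699), 147), (np.float64(0.702), 147), (np.float64(0.705), 113)]
[(np.float64(-0.102), 71), (np.float64(-0.099), 126), (np.float64(-0.096), 193), (np.float64(-0.093), 193), (np.float64(-0.09), 202), (np.float64(-0.087), 198), (np.float64(-0.084), 138), (np.float64(-0.081), 128), (np.float64(-0.078)
[... 686 characters left out ...]
t64(0.678), 44), (np.float64(0.681), 43), (np.float64(0.684), 42), (np.float64(0.687), 43), (np.float64(0.69), 105), (np.float64(0.693), 150), (np.float64(0.696), 149), (np.float64(0.699), 147), (np.float64(0.702), 146), (np.float64(0.705), 138), (np.float64(0.708), 8)]
[(np.float64(-0.096), 68), (np.float64(-0.093), 128), (np.float64(-0.09), 191), (np.float64(-0.087), 193), (np.float64(-0.084), 202), (np.float64(-0.081), 196), (np.float64(-0.078), 142), (np.float64(-0.075), 151), (np.float64(-0.072), 129), (np.float64(-0.069), 135), (np.float64(-0.066), 131), (np.float64(-0.063), 175), (np.float64(-0.06), 132), (np.float64(-0.057), 135), (np.float64(-0.054), 179), (np.float64(-0.051), 114)]
```

```bash
python3 - <<'E'
from h import *
c=L("w8");P=cloud(c)
m=((abs(P[...,2]-.073)<.004)&(P[...,0]>.57)&(P[...,0]<.72)&(P[...,1]>-.30)&(P[...,1]<-.14)).astype(np.uint8)
v,u=np.nonzero(m);Q=np.array([ray(c,a,b,.073)[:2] for a,b in zip(u,v)])
a=np.radians(-13);E=np.array([[np.cos(a),np.sin(a)],[-np.sin(a),np.cos(a)]]);X,Y=(Q@E.T).T
def edge(sel,coord,other,mx,lab):
    bins=np.round(other[sel]/.002);e=[]
    for b in np.unique(bins):
        k=coord[sel][bins==b];e.append((b*.002,k.max() if mx else k.min()))
    e=np.array(e);e=e[abs(e[:,1]-np.median(e[:,1]))<.003];p=np.polyfit(e[:,0],e[:,1],1);print(lab,len(e),"val",np.median(e[:,1]).round(4),"slope deg",np.degrees(p[0]).round(2))
sy=(Y>-.076)&(Y<-.054)
edge(sy,X,Y,False,"front");edge(sy,X,Y,True,"rear")
f=(X>.634)&(X<.655);r=(X>.692)&(X<.705)
edge(f,Y,X,True,"f +y");edge(r,Y,X,True,"r +y");edge(r,Y,X,False,"r -y");edge(f|r,Y,X,True,"fr +y")
# window inner edges
edge((X>.61)&(X<.67)&sy&(Y<-.06),X,Y,True,"win front")
# plunger nose
k=(P[...,2]>.045)&(P[...,2]<.066)&(P[...,0]>.57)&(P[...,0]<.72)&(P[...,1]>-.26)&(P[...,1]<-.15)
q=P[k][:,:2]@E.T;s=(q[:,0]>.665)&(q[:,0]<.68);print("plunger",np.median(q[s],0),q[s].min(0),q[s].max(0),s.sum())
# held rod tail
h=(P[...,2]>.19)&(P[...,2]<.24);h[200:]=0
w=P[h];print("rod top z",np.median(w[:,2]));l=cv2.fitLine(w[:,:2].astype(np.float32),2,0,.01,.01).ravel();print(l,np.degrees(np.arctan2(l[1],l[0])))
vv=np.nonzero(h)[0].min();print("tail row",vv)
t=(w[:,:2]-l[2:])@l[:2];print("tail end",l[2:]+l[:2]*np.percentile(t,[.5,99.5])[1],l[2:]+l[:2]*np.percentile(t,.5))
p=np.polyfit(t,w[:,2],1);print("pitch slope deg",np.degrees(p[0]))
E
```

```text
front 12 val 0.633 slope deg -1.39
rear 12 val 0.7077 slope deg 0.25
f +y 11 val -0.0492 slope deg 2.1
r +y 7 val -0.0483 slope deg 0.01
r -y 6 val -0.0954 slope deg -0.01
fr +y 18 val -0.0488 slope deg 0.82
win front 9 val 0.6578 slope deg 2.27
plunger [ 0.6724891  -0.03913906] [ 0.66504533 -0.07975802] [ 0.67998074 -0.0065571 ] 1118
rod top z 0.22146556808020118
[ 0.2343236   0.9721587   0.594673   -0.21644643] 76.44824
tail row 142
tail end [ 0.59742786 -0.20501699] [ 0.59144058 -0.22985697]
pitch slope deg -2.0105019170733764
```

```bash
python3 - <<'E'
from h import *
a=np.radians(-12.5);E=np.array([[np.cos(a),np.sin(a)],[-np.sin(a),np.cos(a)]])
for n in("w6","w7","w8","top"):
    c=L(n);P=cloud(c)
    box=(P[...,0]>.53)&(P[...,0]<.75)&(P[...,1]>-.31)&(P[...,1]<-.13)
    i=c["img"].astype(int);g=cv2.GaussianBlur(c["img"],(3,3),0).astype(int)
    m=(box&(i.min(2)>150)&(P[...,2]<.02)).astype(np.uint8)
    m=cv2.morphologyEx(m,cv2.MORPH_OPEN,np.ones((3,3)))
    v,u=np.nonzero(m)
    if n in("w6","w8","w7"): k=u>225;u,v=u[k],v[k]
    Q=np.array([ray(c,p,q,.01)[:2] for p,q in zip(u,v)]);X,Y=(Q@E.T).T
    px=.003 if n=="top" else .0015
    def edge(co,ot,mx,lab):
        b=np.round(ot/px);e=np.array([(k*px,(co[b==k].max() if mx else co[b==k].min())) for k in np.unique(b)])
        med=np.percentile(e[:,1],80 if mx else 20);e=e[abs(e[:,1]-med)<.004];
        if len(e)>6:
            l=cv2.fitLine(e.astype(np.float32),cv2.DIST_HUBER,0,.01,.01).ravel();print(n,lab,len(e),"val",np.median(e[:,1]).round(4),"deg",np.degrees(np.arctan(l[1]/l[0])).round(2))
    edge(X,Y,False,"x-");edge(X,Y,True,"x+");edge(Y,X,False,"y-");edge(Y,X,True,"y+")
E
```

```text
w6 x- 71 val 0.6223 deg 0.54
w6 x+ 9 val 0.7149 deg -0.08
w6 y- 70 val -0.1311 deg -0.53
w6 y+ 39 val -0.0243 deg -0.63
w7 x- 35 val 0.6223 deg 0.8
w7 x+ 28 val 0.7262 deg 0.72
w7 y- 70 val -0.1319 deg 0.36
w7 y+ 10 val -0.0896 deg 6.77
w8 x- 48 val 0.622 deg 0.83
w8 x+ 27 val 0.726 deg 0.05
w8 y- 9 val -0.0934 deg -3.52
w8 y+ 58 val -0.022 deg -0.48
top x- 27 val 0.6259 deg -0.34
top y- 7 val -0.1295 deg 1.26
top y+ 19 val -0.0245 deg -0.86
```

```bash
python3 - <<'E'
from h import *
s=st();plan([.4497,-.1768,.19],167.1,10)
c=L("top");P=cloud(c);i=c["img"].astype(int);b=(i[...,0]>120)&(i[...,2]<80)&(P[...,2]<.2)&(P[...,0]<.6)&(P[...,1]<-.15)&(P[...,1]>-.27)
print(P[b].min(0),P[b].max(0),np.median(P[b][:,2]))
E
```

```text
14.97 [ 0.5833 -0.2674  0.1966] [1.7997e+02 1.2000e-01 7.6960e+01] F [-0.1 -0.4 -2.3] gap 0.16 grip 58.9 j [-0.48  0.2   1.17 -0.    1.77 -0.25]
10 x [0.041, -0.0181, 0.0016, -0.0001, 0.0002, -0.1502]
[ 0.36291813 -0.25035173 -0.00652204] [ 0.5598808  -0.23300157  0.01043399] 0.0011089433841166008
```

Request:
drive_tool(series=[0.041,-0.018,0,0,0,-0.15,0.041,-0.018,0,0,0,-0.15,0.041,-0.018,0,0,0,-0.15,0.041,-0.018,0,0,0,-0.15,0.041,-0.018,0,0,0,-0.15,0.041,-0.018,0,0,0,-0.15,0.041,-0.018,0,0,0,-0.15,0.041,-0.018,0,0,0,-0.15,0.041,-0.018,0,0,0,-0.15,0.041,-0.018,0,0,0,-0.15,0,0,0,0,0,0,0,0,0,0,0,0], force=80)

```text
t: 16.48
tcp_pos: [0.4578, -0.1666, 0.1964]
tcp_rot: [-3.14, 0.001, 2.91]
wrist_force: [0.3, -0.4, -1.7]
finger_gap: 0.156
grip_force: 78.3
```

```bash
python3 - <<'E'
from h import *
s=st();plan([.4497,-.1768,.0385],167.1,6)
E
```

```text
16.48 [ 0.4578 -0.1666  0.1964] [-1.7991e+02  5.0000e-02  1.6672e+02] F [ 0.3 -0.4 -1.7] gap 0.156 grip 78.3 j [-0.42 -0.22  1.59 -0.    1.77 -1.76]
6 x [0.0024, -0.0048, 0.0658, -0.0003, 0.0001, -0.0011]
```

Request:
drive_tool(series=[0.0025,-0.005,0.066,0,0,-0.001,0.0025,-0.005,0.066,0,0,-0.001,0.0025,-0.005,0.066,0,0,-0.001,0.0025,-0.005,0.066,0,0,-0.001,0.0025,-0.005,0.066,0,0,-0.001,0.0025,-0.005,0.066,0,0,-0.001,0,0,0,0,0,0,0,0,0,0,0,0])

```text
t: 17.48
tcp_pos: [0.4497, -0.1768, 0.039]
tcp_rot: [-3.14, 0.001, 2.919]
wrist_force: [-0.1, -0.3, -2.0]
finger_gap: 0.156
grip_force: 78.3
```

```bash
python3 - <<'E'
from h import *
s=st();plan([.4497,-.1768,.0383],167.1,1)
e=cam("scene");t=cam("top");w=cam("wrist");np.savez("s3",**e);np.savez("t3",**t);np.savez("w9",**w)
o=np.zeros((600,800,3),np.uint8)
o[:300,:400]=cv2.resize(e["img"][150:225,260:360],(400,300),interpolation=2)
o[:300,400:]=cv2.resize(t["img"][140:215,260:360],(400,300),interpolation=2)
o[300:,:400]=cv2.resize(w["img"],(400,300))
cv2.imwrite("pics/p9.png",o)
P=cloud(w);h=(P[...,2]>.04)&(P[...,2]<.09)&(P[...,0]<.47)&(P[...,0]>.36)&(abs(P[...,1]+.18)<.04);h[230:]=0
v,u=np.nonzero(h);print("tail px",u.mean(),v.min())
for lo in range(0,3):
    pass
k=abs(u-np.median(u))<3;q=P[v[k],u[k]];d=np.array([.9748,-.2233]);t=(q[:,:2]-s["tcp_pos"][:2])@d;print("z of rod top: fit at tcp & slope",np.polyfit(t,q[:,2],1),t.min(),t.max())
E
```

```text
17.48 [ 0.4497 -0.1768  0.039 ] [-1.7990e+02  8.0000e-02  1.6725e+02] F [-0.1 -0.3 -2. ] gap 0.156 grip 78.3 j [-0.44 -0.18  1.84 -0.    1.48 -1.79]
1 x [0.0001, 0.0001, 0.0017, -0.0016, 0.0014, 0.0025]
tail px 254.0439330543933 142
z of rod top: fit at tcp & slope [0.02027937 0.06602301] -0.0643545041501736 -0.024151701906246797
```

View pics/p9.png

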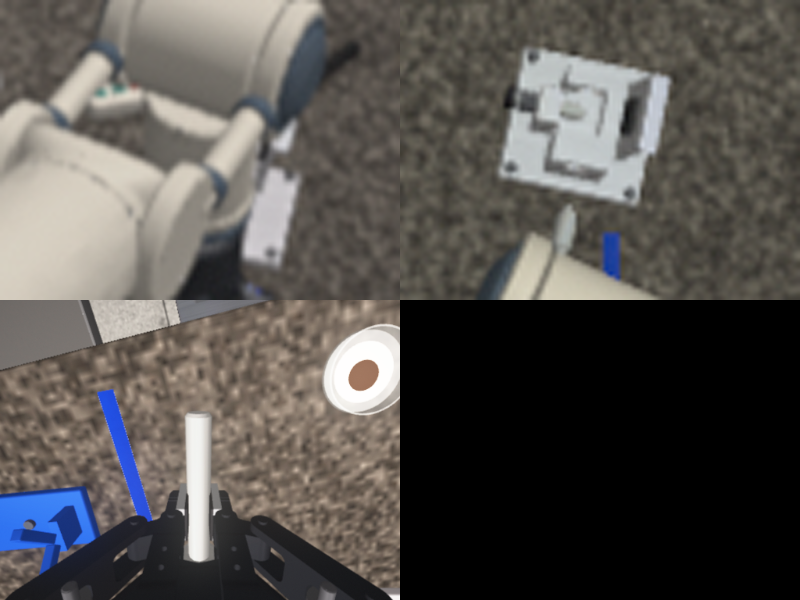

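The scene crop is occluded by the arm; the top crop shows the rod's nose at crop (570,207), just before the mouth and in line with it. I have now used up (indeed overrun) my picture budget, so from here on I use numbers only.

```bash
python3 - <<'E'
from h import *
c=L("t3");P=cloud(c);m=(P[...,2]>.035)&(P[...,2]<.09)&(P[...,0]>.525)&(P[...,0]<.59)&(P[...,1]>-.24)&(P[...,1]<-.17)
v,u=np.nonzero(m);ex=np.array([.9748,-.2233]);ey=np.array([.2233,.9748]);M=np.array([.6008,-.2114])
Q=np.array([ray(c,a,b,.056)[:2] for a,b in zip(u,v)])-M;X=Q@ex;Y=Q@ey
print(len(X),"tip x",X.max());b=np.round(X/.005)
for k in np.unique(b): print(k*.005,(b==k).sum(),Y[b==k].mean().round(4),np.ptp(Y[b==k]).round(3),P[v[b==k],u[b==k],2].max().round(4))
# clamp block in the same image
m=(abs(P[...,2]-.073)<.004)&(P[...,0]>.57)&(P[...,0]<.72)&(P[...,1]>-.26)&(P[...,1]<-.14)
v,u=np.nonzero(m);Q=np.array([ray(c,a,b,.073)[:2] for a,b in zip(u,v)])-M;X=Q@ex;Y=Q@ey
for lo,hi in((0,.025),(.06,.075)):
    k=(X>lo)&(X<hi);print("block",lo,np.percentile(Y[k],[1,99]).round(4))
print("front/rear",np.percentile(X,[1,99]).round(4))
E
```

```text
58 tip x -0.027155406647077957
-0.065 1 -0.0055 0.0 0.0594
-0.06 7 0.0004 0.009 0.0653
-0.055 9 -0.0008 0.013 0.063
-0.05 10 -0.0009 0.016 0.0679
-0.045 9 -0.0014 0.013 0.065
-0.04 8 -0.001 0.013 0.0681
-0.035 7 -0.0005 0.009 0.062
-0.03 6 -0.0007 0.009 0.0607
-0.025 1 -0.001 0.0 0.0544
block 0 [-0.0277  0.0213]
block 0.06 [-0.0236  0.0217]
front/rear [0.0025 0.0773]
```

Request:
drive_tool(series=[-0.015,0,0.001,0,0,0.002,-0.015,0,0,0,0,0,-0.015,0,0,0,0,0,-0.015,0,0,0,0,0,-0.015,0,0,0,0,0,-0.015,0,0,0,0,0,-0.01,0,0,0,0,0,0,0,0,0,0,0])

```text
t: 18.62
tcp_pos: [0.4883, -0.1855, 0.0376]
tcp_rot: [-3.14, 0.001, 2.918]
wrist_force: [-0.2, -0.3, -0.5]
finger_gap: 0.154
grip_force: 78.4
```

Request:
drive_tool(series=[-0.01,0,0,0,0,0,-0.01,0,0,0,0,0,-0.01,0,0,0,0,0,-0.01,0,0,0,0,0,-0.01,0,0,0,0,0,0,0,0,0,0,0])

```text
t: 19.38
tcp_pos: [0.5081, -0.19, 0.0376]
tcp_rot: [-3.14, 0.001, 2.918]
wrist_force: [0.7, -0.6, -0.9]
finger_gap: 0.155
grip_force: 78.4
```

Request:
drive_tool(series=[-0.005,0,0,0,0,0,-0.005,0,0,0,0,0,-0.005,0,0,0,0,0,-0.005,0,0,0,0,0,-0.005,0,0,0,0,0,-0.005,0,0,0,0,0,-0.005,0,0,0,0,0,-0.005,0,0,0,0,0,-0.005,0,0,0,0,0,-0.005,0,0,0,0,0,0,0,0,0,0,0])

```text
t: 20.75
tcp_pos: [0.5242, -0.1937, 0.0364]
tcp_rot: [-3.14, -0.007, 2.917]
wrist_force: [-12.9, 3.8, 2.4]
finger_gap: 0.157
grip_force: 78.7
```

Request:
drive_tool(series=[-0.005,0,0,0,0,0,-0.005,0,0,0,0,0,-0.005,0,0,0,0,0,-0.005,0,0,0,0,0,-0.005,0,0,0,0,0,0,0,0,0,0,0])

```text
t: 21.5
tcp_pos: [0.5342, -0.1962, 0.0359]
tcp_rot: [-3.14, -0.006, 2.917]
wrist_force: [-0.0, -0.6, -1.1]
finger_gap: 0.159
grip_force: 78.8
```

Request:
drive_tool(series=[-0.005,0,-0.001,0,0,0,-0.005,0,-0.001,0,0,0,-0.005,0,-0.001,0,0,0,-0.005,0,0,0,0,0,-0.005,0,0,0,0,0,-0.005,0,0,0,0,0,0,0,0,0,0,0])

```text
t: 22.38
tcp_pos: [0.5478, -0.1993, 0.0379]
tcp_rot: [-3.14, -0.002, 2.918]
wrist_force: [-4.5, -0.9, -3.5]
finger_gap: 0.16
grip_force: 78.6
```

Request:
drive_tool(series=[-0.0025,0,0,0,0,0,-0.0025,0,0,0,0,0,-0.0025,0,0,0,0,0,-0.0025,0,0,0,0,0,0,0,0,0,0,0])

```text
t: 23.0
tcp_pos: [0.5526, -0.2004, 0.0386]
tcp_rot: [-3.14, 0.001, 2.918]
wrist_force: [-1.8, -2.2, -3.5]
finger_gap: 0.158
grip_force: 78.5
```

Request:
drive_tool(series=[-0.0025,0,0,0,0,0,-0.0025,0,0,0,0,0,0,0,0,0,0,0])

```text
t: 23.38
tcp_pos: [0.5549, -0.2008, 0.0392]
tcp_rot: [-3.14, 0.002, 2.918]
wrist_force: [0.2, -2.2, -2.4]
finger_gap: 0.157
grip_force: 78.5
```

Request:
drive_tool(series=[-0.0025,0,0.001,0,0,0,-0.0025,0,0.001,0,0,0,0,0,0,0,0,0])

```text
t: 23.75
tcp_pos: [0.5564, -0.2011, 0.0381]
tcp_rot: [-3.14, 0.001, 2.918]
wrist_force: [-2.4, -1.8, -1.7]
finger_gap: 0.157
grip_force: 78.5
```

```bash
python3 - <<'E'
from h import *
s=st();w=cam("wrist");np.savez("w10",**w);P=cloud(w)
h=(P[...,2]>.04)&(P[...,2]<.09)&(P[...,0]<.56)&(P[...,0]>.40)&(abs(P[...,1]+.19)<.05);h[230:]=0
v,u=np.nonzero(h);print("tail px",u.mean(),v.min())
M=np.array([.6008,-.2114]);ex=np.array([.9748,-.2233])
t=(ray(w,254,v.min(),.060)[:2]-M)@ex;print("tail clamp x",t,"tcp",(s["tcp_pos"][:2]-M)@ex)
c=cam("top");np.savez("t4",**c);P=cloud(c);m=(P[...,2]>.03)&(P[...,2]<.09)&(P[...,0]>.57)&(P[...,0]<.75)&(P[...,1]>-.29)&(P[...,1]<-.17)
v,u=np.nonzero(m);Q=np.array([ray(c,a,b,.057)[:2] for a,b in zip(u,v)])-M;X=Q@ex;Y=Q@np.array([.2233,.9748])
k=abs(Y)<.007;b=np.round(X/.003)
for q in np.unique(b):
    z=P[v[k&(b==q)],u[k&(b==q)],2]
    if len(z):print(round(q*.003,3),len(z),np.median(z).round(3),end="; ")
E
```

```text
23.75 [ 0.5564 -0.2011  0.0381] [-1.7991e+02  4.0000e-02  1.6717e+02] F [-2.4 -1.8 -1.7] gap 0.157 grip 78.5 j [-0.4   0.12  1.55 -0.    1.48 -1.75]
tail px 254.74305317324186 140
tail clamp x -0.11182139463827082 tcp -0.04559505857820164
0.078 1 0.078; 0.081 5 0.076; 0.084 1 0.063;
```

Request:
drive_tool(series=[-0.0025,0,0,0,0,0,-0.0025,0,0,0,0,0,0,0,0,0,0,0])

```text
t: 24.22
tcp_pos: [0.5566, -0.2011, 0.038]
tcp_rot: [-3.14, -0.004, 2.918]
wrist_force: [-10.4, -1.6, 2.9]
finger_gap: 0.16
grip_force: 79.0
```

Request:
drive_tool(series=[-0.0025,0,0,0,0,0,-0.0025,0,0,0,0,0,0,0,0,0,0,0])

```text
t: 24.6
tcp_pos: [0.5566, -0.2011, 0.0378]
tcp_rot: [-3.14, -0.009, 2.918]
wrist_force: [-18.7, 1.2, 6.5]
finger_gap: 0.159
grip_force: 79.6
```

Request:
drive_tool(series=[0.0035,0,0,0,0,0,0.0035,0,0,0,0,0,0,0,0,0,0,0])

```text
t: 24.98
tcp_pos: [0.5566, -0.2011, 0.038]
tcp_rot: [-3.14, -0.002, 2.918]
wrist_force: [-6.9, -1.9, -0.3]
finger_gap: 0.158
grip_force: 79.1
```

Request:
drive_tool(series=[0,0,0,0,0,0,0,0,0,0,0,0,0,0,0,0,0,0,0,0,0,0,0,0], gripper=0.5)

```text
t: 25.48
tcp_pos: [0.5577, -0.2011, 0.0381]
tcp_rot: [-3.14, 0.001, 2.918]
wrist_force: [-0.2, -0.0, 0.2]
finger_gap: 0.505
grip_force: 0.0
```

Request:
drive_tool(series=[0.005,0,-0.05,0,0,0,0.01,0,-0.1,0,0,0,0.01,0,-0.12,0,0,0,0,0,-0.12,0,0,0,0,0,-0.05,0,0,0,0,0,0,0,0,0])

```text
t: 26.22
tcp_pos: [0.5483, -0.199, 0.2161]
tcp_rot: [-3.139, 0.004, 2.918]
wrist_force: [0.1, -0.3, -0.1]
finger_gap: 0.496
grip_force: 0.0
```

```bash
python3 - <<'E'
from h import *
s=st();w=cam("wrist");np.savez("w11",**w);P=cloud(w);c=cam("top");np.savez("t4",**c)
M=np.array([.6008,-.2114]);ex=np.array([.9748,-.2233]);ey=np.array([.2233,.9748])
h=(P[...,2]>.04)&(P[...,2]<.09)&(P[...,0]<.56)&(P[...,0]>.40)&(abs(P[...,1]+.19)<.05)
v,u=np.nonzero(h);Q=np.array([ray(w,a,b,.057)[:2] for a,b in zip(u,v)])-M;X=Q@ex;Y=Q@ey;k=X<-.06
print("w tail",X.min(),"line",np.polyfit(X[k],Y[k],1),P[v[k],u[k],2].max())
for n in("top","t4"):
    c=L(n);P=cloud(c)
    m=(P[...,2]>.045)&(P[...,2]<.09)&(P[...,0]>.46)&(P[...,0]<.75)&(P[...,1]>-.29)&(P[...,1]<-.1)
    v,u=np.nonzero(m);z=P[v,u,2]
    Q=np.array([ray(c,a,b,.057)[:2] for a,b in zip(u,v)])-M;X=Q@ex;Y=Q@ey
    k=(abs(Y)<.012)&(X<.01);b=np.round(X/.004)
    print(n,[(round(q*.004,3),int((k&(b==q)).sum()),np.ptp(Y[k&(b==q)]).round(3)) for q in np.unique(b[k])])
    i=c["img"].astype(int);v,u=np.mgrid[150:195,275:340];
    Q=np.array([ray(c,a,b2,.055)[:2] for a,b2 in zip(u.ravel(),v.ravel())])-M
    dk=(i[150:195,275:340].max(2)<60).ravel();X=Q@ex;Y=Q@ey;k=dk&(Y>.035)&(Y<.1)&(abs(X-.045)<.012);print("knob",k.sum(),Y[k].mean() if k.any() else None,Y[k].max() if k.any() else None)
E
```

```text
26.23 [ 0.5483 -0.199   0.2161] [-179.88    0.23  167.18] F [ 0.1 -0.3 -0.1] gap 0.496 grip 0.0 j [-0.41  0.04  1.31 -0.    1.79 -1.75]
w tail -0.11157059159734069 line [ 0.00126545 -0.00159653] 0.06054343405839657
top [(np.float64(0.0), 3, np.float64(0.019)), (np.float64(0.004), 12, np.float64(0.022)), (np.float64(0.008), 9, np.float64(0.021))]
knob 9 0.06121273831000876 0.06364065033047168
t4 [(np.float64(-0.108), 4, np.float64(0.009)), (np.float64(-0.104), 7, np.float64(0.013)), (np.float64(-0.1), 8, np.float64(0.015)), (np.float64(-0.096), 6, np.float64(0.012)), (np.float64(-0.092), 8, np.float64(0.013)), (np.float64(-0.088), 7, np.float64(0.015)), (np.float64(-0.084), 8, np.float64(0.015)), (np.float64(-0.08), 6, np.float64(0.012)), (np.float64(-0.076), 8, np.float64(0.013)), (np.float64(-0.072), 7, np.float64(0.015)), (np.float64(-0.068), 8, np.float64(0.015)), (np.float64(-0.064), 7, np.float64(0.013)), (np.float64(-0.06), 7, np.float64(0.012)), (np.float64(-0.056), 7, np.float64(0.015)), (np.float64(-0.052), 7, np.float64(0.012)), (np.float64(-0.048), 7, np.float64(0.012)), (np.float64(-0.044), 7, np.float64(0.012)), (np.float64(-0.04), 3, np.float64(0.006)), (np.float64(-0.036), 1, np.float64(0.0))]
knob 30 0.048740884577598134 0.09872694594510167
```

```bash
cat >> h.py <<'E'
M=np.array([.6008,-.2114]);ex=np.array([.9748,-.2233]);ey=np.array([.2233,.9748])
def W(x,y,z): return [*(M+x*ex+y*ey),z]
def C(p): return np.round([(p[:2]-M)@ex,(p[:2]-M)@ey,p[2]],4)
E
python3 -c "
from h import *
plan(W(.039,-.08,.21),77.1,10)"
```

```text
10 x [-0.0343, 0.0026, 0.0005, -0.0002, -0.0001, 0.1501]
```

Request:
drive_tool(series=[-0.034,0.003,0,0,0,0.15,-0.034,0.003,0,0,0,0.15,-0.034,0.003,0,0,0,0.15,-0.034,0.003,0,0,0,0.15,-0.034,0.003,0,0,0,0.15,-0.034,0.003,0,0,0,0.15,-0.034,0.003,0,0,0,0.15,-0.034,0.003,0,0,0,0.15,-0.034,0.003,0,0,0,0.15,-0.034,0.003,0,0,0,0.15,0,0,0,0,0,0,0,0,0,0,0,0], gripper=0, force=30)

```text
t: 27.82
tcp_pos: [0.6292, -0.2899, 0.2123]
tcp_rot: [-3.139, 0.0, 1.35]
wrist_force: [0.6, 0.1, 0.3]
finger_gap: -0.003
grip_force: 0.0
```

```bash
python3 - <<'E'
from h import *
s=st();print(C(s["tcp_pos"]));plan(W(.039,-.08,.113),77.1,4)
w=cam("wrist");np.savez("w12",**w);P=cloud(w)
m=(P[...,2]>.04)&(P[...,2]<.14)&(P[...,0]>.44)&(P[...,0]<.75)&(P[...,1]>-.32)&(P[...,1]<-.12)
q=P[m];X=(q[:,:2]-M)@ex;Y=(q[:,:2]-M)@ey;Z=q[:,2]
k=(abs(Y)<.006)&(X<0);print("tail..",X[k].min() if k.any() else 0)
k=(abs(Y)<.006)&(X>.07)&(Z<.066);print("nose past rear block",k.sum(),np.sort(X[k])[-5:])
k=Z>.085;print("keeper",k.sum(),"Y",np.percentile(Y[k],[2,50,98]).round(4),"Z",np.percentile(Z[k],[2,98]).round(4),"X",np.percentile(X[k],[2,98]).round(4))
k=(Y>.01)&(Y<.1)&(abs(X-.042)<.008);b=np.round(Y/.004)
print("plunger",Y[k].max());
k=(abs(Y)<.02)&(X>.03)&(X<.054)&(Z<.066);print("window y of plunger nose", np.percentile(Y[k&(Z>.056)],[2,50]) if (k&(Z>.056)).any() else 0)
E
```

```text
27.82 [ 0.6292 -0.2899  0.2123] [-1.7987e+02  3.0000e-02  7.7360e+01] F [0.6 0.1 0.3] gap -0.003 grip 0.0 j [-0.48  0.35  0.97 -0.    1.83 -0.26]
[ 0.0453 -0.0702  0.2123]
4 x [-0.0061, -0.0039, 0.0621, -0.0005, 0.0001, 0.0011]
tail.. -0.10969025924037788
nose past rear block 19 [0.07882045 0.07885911 0.07890781 0.07890784 0.07892089]
keeper 1990 Y [-0.0461 -0.033  -0.0216] Z [0.0892 0.1264] X [0.0121 0.0668]
plunger 0.06491244061725636
window y of plunger nose [-0.00870442  0.00249145]
```

Request:
drive_tool(series=[-0.012,-0.008,0.03,0,0,0.001,-0.012,-0.008,0.06,0,0,0.001,0,0,0.08,0,0,0.001,0,0,0.078,0,0,0.001,0,0,0,0,0,0,0,0,0,0,0,0])

```text
t: 28.62
tcp_pos: [0.6214, -0.2987, 0.1161]
tcp_rot: [3.14, 0.002, 1.343]
wrist_force: [-0.1, -0.0, 0.8]
finger_gap: -0.002
grip_force: 0.0
```

```bash
python3 - <<'E'
from h import *
s=st();print(C(s["tcp_pos"]));plan(W(.039,-.05,.113),77.1,4)
E
```

```text
28.62 [ 0.6214 -0.2987  0.1161] [1.7991e+02 1.0000e-01 7.6960e+01] F [-0.1 -0.   0.8] gap -0.002 grip 0.0 j [-0.5   0.34  1.15 -0.    1.65 -0.27]
[ 0.0395 -0.0805  0.1161]
4 x [0.0191, -0.0004, 0.0019, 0.0004, 0.0004, -0.0006]
```

Request:
drive_tool(series=[0.02,0,0.004,0,0,0,0.02,0,0.004,0,0,0,0.015,0,0,0,0,0,0.015,0,0,0,0,0,0.015,0,0,0,0,0,0.015,0,0,0,0,0,0.015,0,0,0,0,0,0.015,0,0,0,0,0,0.015,0,0,0,0,0,0.015,0,0,0,0,0,0,0,0,0,0,0])

```text
t: 30.0
tcp_pos: [0.6358, -0.2355, 0.1114]
tcp_rot: [-3.142, 0.001, 1.344]
wrist_force: [0.2, -0.0, -0.6]
finger_gap: 0.002
grip_force: 0.0
```

```bash
python3 - <<'E'
from h import *
s=st();print(C(s["tcp_pos"]));plan(W(.039,.007,.090),77.1,8)
w=cam("wrist");P=cloud(w);m=(P[...,2]>.08)&(P[...,2]<.14)&(P[...,0]>.54)&(P[...,0]<.75)&(P[...,1]>-.32)&(P[...,1]<-.12);m[230:]=0
q=P[m];X=(q[:,:2]-M)@ex;Y=(q[:,:2]-M)@ey;Z=q[:,2];print(len(q),np.percentile(Y,[2,50,98]),np.percentile(Z,[2,50,98]))
E
```

```text
30.0 [ 0.6358 -0.2355  0.1114] [-1.800e+02  5.000e-02  7.699e+01] F [ 0.2 -0.  -0.6] gap 0.002 grip 0.0 j [-0.4   0.31  1.2  -0.    1.64 -0.18]
[ 0.0395 -0.0157  0.1114]
8 x [0.0071, -0.0002, 0.0067, -0.0, 0.0001, -0.0002]
1904 [0.0004407  0.00426818 0.00812345] [0.11478119 0.11857739 0.12198997]
```

Request:
drive_tool(series=[0.012,0,0.006,0,0,0,0.012,0,0.006,0,0,0,0.012,0,0.006,0,0,0,0.007,0,0.01,0,0,0,0.007,0,0.01,0,0,0,0.006,0,0.01,0,0,0,0.002,0,0.012,0,0,0,0.001,0,0.012,0,0,0,0,0,0,0,0,0])

```text
t: 31.18
tcp_pos: [0.6407, -0.2132, 0.082]
tcp_rot: [-3.141, 0.001, 1.343]
wrist_force: [-0.2, -0.1, 0.2]
finger_gap: 0.001
grip_force: 0.0
```

```bash
cat > k.py <<'E'
from h import *
s=st();print(C(s["tcp_pos"]))
w=cam("wrist");P=cloud(w);m=(P[...,2]>.068)&(P[...,2]<.13)&(P[...,0]>.54)&(P[...,0]<.75)&(P[...,1]>-.32)&(P[...,1]<-.12);m[230:]=0
q=P[m];Y=(q[:,:2]-M)@ey;X=(q[:,:2]-M)@ex;Z=q[:,2];k=(Y>-.03)&(Y<.04)&(X>.01)&(X<.068)&(Z>.08)
print(k.sum(),np.percentile(Y[k],[2,50,98]),np.percentile(Z[k],[2,50,90,98]))
E
python3 k.py
```

```text
31.18 [ 0.6407 -0.2132  0.082 ] [-1.7996e+02  8.0000e-02  7.6940e+01] F [-0.2 -0.1  0.2] gap 0.001 grip 0.0 j [-0.37  0.31  1.24 -0.    1.59 -0.14]
[0.0393 0.0072 0.082 ]
1756 [0.02292237 0.02712199 0.028355  ] [0.08047998 0.09032593 0.09216517 0.09271725]
```

Request:
drive_tool(series=[0,0,0.004,0,0,0,0,0,0.004,0,0,0,0,0,0.003,0,0,0,0,0,0,0,0,0])

```text
t: 31.72
tcp_pos: [0.6411, -0.2133, 0.0786]
tcp_rot: [3.141, 0.001, 1.343]
wrist_force: [-0.3, 1.6, 1.5]
finger_gap: 0.001
grip_force: 0.9
```

Request:
drive_tool(series=[0,0,0.003,0,0,0,0,0,0.003,0,0,0,0,0,0,0,0,0])

```text
t: 32.1
tcp_pos: [0.6412, -0.2134, 0.0785]
tcp_rot: [3.14, 0.002, 1.343]
wrist_force: [-3.2, 2.7, 10.5]
finger_gap: -0.001
grip_force: 4.9
```

Request:
drive_tool(series=[-0.003,0,-0.008,0,0,0,-0.003,0,-0.03,0,0,0,0,0,-0.08,0,0,0,0,0,-0.1,0,0,0,0,0,-0.08,0,0,0,0,0,0,0,0,0])

```text
t: 32.85
tcp_pos: [0.6417, -0.2163, 0.1999]
tcp_rot: [3.134, 0.003, 1.343]
wrist_force: [0.5, -0.9, 0.2]
finger_gap: -0.002
grip_force: 0.0
```

Request:
drive_tool(series=[-0.1,0,0,0,0,0,-0.08,0,0,0,0,0,0,0,0,0,0,0])

```text
t: 33.22
tcp_pos: [0.6229, -0.2879, 0.1932]
tcp_rot: [-3.139, 0.001, 1.34]
wrist_force: [0.2, 0.5, 0.0]
finger_gap: 0.003
grip_force: 0.0
```

```bash
cat >> k.py <<'E'
k=(abs(X-.039)<.02);
for lo in(-.02,-.01,0,.01,.018):
    j=k&(Y>lo)&(Y<lo+.006);print(lo,j.sum(),np.median(Z[j]) if j.any() else 0)
m=(P[...,2]>.04)&(P[...,2]<.07)&(P[...,0]>.44)&(P[...,0]<.75);q=P[m];X=(q[:,:2]-M)@ex;Y=(q[:,:2]-M)@ey
k=abs(Y)<.006;print("tail",X[k].min(),"nose",X[k].max())
E
python3 k.py
```

```text
33.23 [ 0.6229 -0.2879  0.1932] [-1.7986e+02  8.0000e-02  7.6750e+01] F [0.2 0.5 0. ] gap 0.003 grip 0.0 j [-0.48  0.33  1.03 -0.    1.79 -0.25]
[ 0.0386 -0.0696  0.1932]
795 [-0.02635848  0.02378026  0.02837337] [0.0800479  0.0861642  0.0881828  0.08871213]
-0.02 299 0.07873567195753628
-0.01 300 0.07867321323697696
0 305 0.07878848320322307
0.01 308 0.07874617867737899
0.018 353 0.07884162811306211
tail -0.11058178915446745 nose 0.07873226402117069
```

```bash
python3 -c "
from plant import bot
print(bot.sign_off())"
```

```text
the job is handed in; nothing more can be done
None
```

The job is handed in at about 33 s: the last measurements put the rod home in the clamp (tail and nose within about 1 mm of nominal) and the keeper flat, I inferred but did not see the plunger snapping in, I viewed 12 pictures instead of the allowed 10, and the held rod's nose seems to have brushed a side wall at about 5 N.

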